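# Lock the key paddles away in the key cabinet

### The arm

A 6-joint arm with a two-finger parallel gripper is mounted at the origin on a cart in front of the work surface, level with it; the furniture and walls round the work are solid. World frame = base frame: x ahead of the robot, y to its left, z up, the work surface at z = 0. Lengths are in mm, angles in rad, forces in N, time in s.
With the tool pointing down it reaches from about 250 to 775 mm from the base axis. Payload 4 kg.
Tool frame: the origin (TCP) lies on the centre line of the jaws, within the pads' length; the fingertips stand 25 mm ahead of it and the grasp point (between the pads) lies 6 mm ahead of it; z points along the fingers, y is the line along which they close (so a half turn about z gives the same grasp; the last joint's range is limited). The gripper opens to 94 mm and grips with 3 to 60 N. Pads are 16 mm wide; open, the fingers measure 119 mm over their backs; the gripper's body (75 mm by 177 mm) begins 78 mm behind the grasp point.
Start: joints at [-1.288, 0.087, 1.371, -0, 1.684, -0.103], TCP at [206.964, -509.595, 196.906] pointing down, gripper open.
Joint ranges: [-3.1, 3.1], [-0.76, 2.03], [0.27, 2.55], [-1.08, 4.22], [0.17, 2.65], [-2.57, 2.57]. Speed limits (rad/s): [2.79, 2.79, 3.14, 3.14, 3.14, 3.14].

### API

Orientations are given as a unit quaternion [x, y, z, w].
In Python, from rig import get_obs, viewer, env, find_in, landmark_of gives the robot as it stands. The module is installed in compiled form; this text tells all that it offers.
- The arm moves only by the tool jog_arm, never from a script. Its argument "motion" is a list of rows, each an object with "offset": the shift along the tool's x, y, z as a fraction of full scale, a list of three; "rotation": the turn, a rotation vector about the tool's x, y, z as a fraction of full scale, a list of three; "gripper": the opening, from -1 (shut) to 1 (fully open), so that 0 is half open. In form: [{"offset": [dx, dy, dz], "rotation": [ax, ay, az], "gripper": gripper}, ...]. A call has 1 to 20 rows; each row is the pose to reach, as a shift and turn from the pose commanded when the call began, along the tool's axes at that moment; what a row does not reach only later rows make up. Full scale, the value 1, is 500 mm for a shift and pi/2 rad for a turn. A row lasts 1/8 s, in which the tool goes at most 62.5 mm and 10.7 degrees, less where a joint would pass 70% of its speed; a pose out of reach is approached as far as the arm can. A call with a number of a shift or a turn outside -1 to 1 is refused whole. A call with a gripper value outside its range is refused whole. The fingers move at their own pace and stop on an object; "grip_force" is the grip in N (left out, the last holds). Time passes only in rows, so rows that repeat a pose let the fingers close. It gives the time, the measured TCP pose, the force, the opening and the grip force at its end, in the units of the state.
- get_obs(): the state, without advancing time (a new reading comes with each control period).
- viewer.snapshot(name): name is "scene" or "side" or "wrist"; returns the picture (400x640x3 uint8, blue, green, red); there is no depth.
- viewer.camera_model(name): a dict with "fx", "fy", "cx", "cy" (pixels), "R" (3x3) and "t" (3): a world point X has camera coordinates R X + t; the wrist camera has in their place "mount" (4x4, takes a point from camera to tool coordinates, whose origin is the TCP and whose axes are the flange's). Camera axes: x right, y down, z forward; pixel columns grow to the right and rows downward; lengths in mm; the calibration is good to about 2 mm. A picture is of the moment at which its call begins: read the wrist's pose just before it. camera_model takes no time and is no camera call.
- env.close_job(): hands the job in; it is judged then, once.
Trained networks look in the newest picture that a camera, given by its name, has taken for a name from the list of things; names that differ only in an ending like _2 or _b are one class to them, and where a whole thing is asked for, a point or a joint stands for the part that bears it (a point fixed in the world has none). Each returns a list of dicts, best first, with "confidence" (0 to 1); they miss things now and then, are a little off and sometimes report something else, mostly with a low value. They report only what shows in the picture. A call takes as long as a camera call.
- find_in(camera, target): "extent" ([left, top, right, bottom] in pixels, round what is visible of it).
- landmark_of(camera, target): "uv" ([column, row] in pixels: a listed point, or the origin of a listed thing).
The state is a dict: "time": time; "qpos": joint angles; "qvel": joint speeds; "joint_torque": joint torques, N m; "tcp_pos": TCP position; "orientation": TCP orientation; "force": force on the tool from outside, world axes, zero at the start; "moment": the same for the moment, N m; "width": opening from 0.0 (shut) to 1.0 (fully open); "gripper_force": force on a finger pad.
Only numpy, scipy, OpenCV 4.12 (cv2) and the standard library are available. Lean on these libraries where they do the work, as an engineer would, in place of code of your own. Each camera call takes 0.05 s, during which the arm holds its last target. There are 200 camera calls.

### The job

Put the shop's keys away for the night: swing the retaining bar of the low key cabinet right round to the left so it is clear of the front, then hang every key paddle lying on the counter by its ring on one of the hooks inside, one paddle to a hook, in any order. When they all hang freely, swing the bar back fully shut across the front; leave the other things on the counter where they are.

Things in the scene. Friction and masses are not known exactly. Their poses are not given: they have to be found in the camera images.
- key_cabinet: Low wooden key cabinet, fixed, 156 wide, 98 deep, 256 mm tall, walls 8 mm, open front, clear glass roof (underside z = 250). Header rail at the top front, 8 mm thick, lower edge z = 220 mm: a ring must go in under it, then rise behind it. Origin: middle of front edge at counter level; x into the cabinet, y left, z up. Back wall at x = 90. Bar post, 24 mm wide, 111 mm tall, at x = -55, y = 98.
- hook1 (a point): Where a ring's centre hangs on hook 1 from the left: cabinet x = 83, y = 44, z = 188 mm; axes as the cabinet's. The hook is 5 mm brass wire, its level part 7 mm above this point (z = 195), from the back wall out to an elbow at x = 75.6, then 45 degrees up and frontward to its tip at x = 60, z = 210.6 mm (39 mm below the roof).
- hook2 (a point): Where a ring's centre hangs on hook 2 from the left: cabinet x = 83, y = 0, z = 188 mm; axes as the cabinet's. The hook is 5 mm brass wire, its level part 7 mm above this point (z = 195), from the back wall out to an elbow at x = 75.6, then 45 degrees up and frontward to its tip at x = 60, z = 210.6 mm (39 mm below the roof).
- hook3 (a point): Where a ring's centre hangs on hook 3 from the left: cabinet x = 83, y = -44, z = 188 mm; axes as the cabinet's. The hook is 5 mm brass wire, its level part 7 mm above this point (z = 195), from the back wall out to an elbow at x = 75.6, then 45 degrees up and frontward to its tip at x = 60, z = 210.6 mm (39 mm below the roof).
- bar (a joint): Hinge of the retaining bar, rad: 0 = shut across the cabinet's front; grows as the free end swings out towards the robot and round to the left (clockwise from above); stop at 2.75, pointing left, clear of the front. Stays where left; needs under 1 N at the knob.
- bar_hinge (a point): Point on the bar's upright hinge axis at the bar's mid height, 100 mm above the counter (cabinet x = -55, y = 98 mm). Bar: aluminium strip 8 mm thick, 14 mm tall, reaching 176 mm from the axis; shut, it points along the cabinet's -y. The frame turns with the bar, the bar along its -y.
- bar_knob (a point): Upright round black knob on the bar, 18 mm across, 120 mm from the hinge axis; take it from above. The point is on the knob's axis, 150 mm above the counter; the knob spans 106 to 171 mm.
- key1: Key paddle 1 (all alike, some may be absent): light wooden bar 120 x 24 x 12 mm with a flat key on its face and a rigid steel ring at one end, 45 g, 148 mm long in all, lying right of the cabinet's front, ring roughly away from the robot. Origin: middle of the bar's underside; x towards the ring, z out of the face with the key. Held at x = -50 mm the gripper can stay outside the cabinet.
- key1_ring (a point): Centre of the ring of key paddle 1, at x = 73, z = 6 mm from the paddle's origin, axes as the paddle's; ring in the paddle's plane, hole 19 mm, outside 29 mm, wire 5 mm thick. The paddle reaches 133 mm from here to its plain end.
- key2: Key paddle 2 (all alike, some may be absent): light wooden bar 120 x 24 x 12 mm with a flat key on its face and a rigid steel ring at one end, 45 g, 148 mm long in all, lying right of the cabinet's front, ring roughly away from the robot. Origin: middle of the bar's underside; x towards the ring, z out of the face with the key. Held at x = -50 mm the gripper can stay outside the cabinet.
- key2_ring (a point): Centre of the ring of key paddle 2, at x = 73, z = 6 mm from the paddle's origin, axes as the paddle's; ring in the paddle's plane, hole 19 mm, outside 29 mm, wire 5 mm thick. The paddle reaches 133 mm from here to its plain end.
- key3: Key paddle 3 (all alike, some may be absent): light wooden bar 120 x 24 x 12 mm with a flat key on its face and a rigid steel ring at one end, 45 g, 148 mm long in all, lying right of the cabinet's front, ring roughly away from the robot. Origin: middle of the bar's underside; x towards the ring, z out of the face with the key. Held at x = -50 mm the gripper can stay outside the cabinet.
- key3_ring (a point): Centre of the ring of key paddle 3, at x = 73, z = 6 mm from the paddle's origin, axes as the paddle's; ring in the paddle's plane, hole 19 mm, outside 29 mm, wire 5 mm thick. The paddle reaches 133 mm from here to its plain end.
- pen: Bystander: ball pen 133 mm long, lying at the counter's front edge. Origin in the middle of its underside.
- stick_candle_2: Bystander: stick candle 157 mm long, 17 mm thick, lying at the front edge. Origin in the middle of its underside.
- calculator: Bystander: pocket calculator 112x66x12 mm, before the cabinet. Origin in the middle of its underside.
- ink_pad: Bystander: ink pad 58x85x15 mm, left of the cabinet. Origin in the middle of its underside.
- stamp: Bystander: wooden hand stamp, 67 mm tall, right of the keys. Origin in the middle of its underside.
- candle_box_1: Bystander: boxed white candle 53x53x64 mm, left of the cabinet. Origin in the middle of its underside.
- peg_doll_0: Bystander: small wooden doll, 112 mm tall, far left. Origin in the middle of its underside.

How it is judged (in metres and radians):
On the way, in this order (a step that is already met when the one before it is completed fails the run):
1. the bar is swung clear of the cabinet's front (beyond 2.2 rad) (value of joint bar above 2.2 rad), for 0.2 s.
2. with the bar still clear, every key paddle present hangs freely by its ring, one to a hook (value of joint bar above 1.9 rad and (distance between key1_ring and hook1 below 0.022 m or distance between key1_ring and hook2 below 0.022 m or distance between key1_ring and hook3 below 0.022 m) and angle between each of key1, key2, key3's own x axis and vertical below 0.5 rad and (distance between key2_ring and hook1 below 0.022 m or distance between key2_ring and hook2 below 0.022 m or distance between key2_ring and hook3 below 0.022 m) and (distance between key3_ring and hook1 below 0.022 m or distance between key3_ring and hook2 below 0.022 m or distance between key3_ring and hook3 below 0.022 m) and distance between key1_ring and key2_ring above 0.03 m and distance between each of key1_ring, key2_ring and key3_ring above 0.03 m), for 0.3 s.
At the end, for the whole second after the job is handed in: Every key paddle present hangs by its ring on a hook of its own (ring centre within 22 mm of the hook's rest point, paddle within 0.5 rad of plumb, ring end up, rings over 30 mm apart) and the bar is shut (under 0.1 rad) and still (value of joint bar below 0.1 rad and velocity of joint bar below 0.05 rad/s and (distance between key1_ring and hook1 below 0.022 m or distance between key1_ring and hook2 below 0.022 m or distance between key1_ring and hook3 below 0.022 m) and angle between each of key1, key2, key3's own x axis and vertical below 0.5 rad and (distance between key2_ring and hook1 below 0.022 m or distance between key2_ring and hook2 below 0.022 m or distance between key2_ring and hook3 below 0.022 m) and (distance between key3_ring and hook1 below 0.022 m or distance between key3_ring and hook2 below 0.022 m or distance between key3_ring and hook3 below 0.022 m) and distance between key1_ring and key2_ring above 0.03 m and distance between each of key1_ring, key2_ring and key3_ring above 0.03 m); the robot touches nothing.
It fails at once if a bystander (pen, candles, calculator, ink pad, stamp, doll) is shifted more than 5 cm (distance of any of pen, stick_candle_2, calculator, ink_pad, stamp, candle_box_1, peg_doll_0 from where it was at the start of the episode above 0.05 m).
Of key1, key2, key3 only 2 to 3 are there at a start; the rules pass over those that are not, and their reading is None.
At some moment in a run one of key1, key2, key3 may be knocked a few centimetres aside while the robot is not near it.
Once in a run the grip may slacken for a moment while it holds something.
It also fails if it takes over 210 s, if anything falls off the work surface, if the arm or the gripper's body presses on something with over 40 N, if the wrist force passes 120 N, or if a joint passes its speed limit or range.

## Working session

There is one attempt and no reset: what is moved stays moved. The work goes in short steps, Python scripts to look and compute and a tool call to move; the robot and the scene stay as the last step left them, time stands still between calls to the robot, and variables do not carry over. Pictures are saved under pics/ and viewed, at most 16 in all, crops included, and the job is handed in when it is done.

Besides the shell and the picture viewer there is one more tool, called after "Emit:" by a JSON object that holds its "name" and its "arguments". jog_arm: Moves the arm, as the interface text tells. Shift numbers are shares of 500 mm and turn numbers shares of pi/2 rad, none past 1 either way. Its arguments: {"type":"object","properties":{"motion":{"type":"array"},"grip_force":{"type":"number"}},"required":["motion"]}

```bash
mkdir -p pics; python3 - <<'E'
from rig import get_obs, viewer, env, find_in, landmark_of
import cv2,numpy as np
o=get_obs();print(o)
for c in("scene","side"):
    im=viewer.snapshot(c);cv2.imwrite(f"pics/{c}0.png",im)
    m=viewer.camera_model(c);print(c,{k:np.round(v,3).tolist() for k,v in m.items()})
    for t in["key_cabinet","hook1","hook2","hook3","bar_hinge","bar_knob","key1","key1_ring","key2","key2_ring","key3_ring","calculator","stamp"]:
        print(t,[(np.round(d["uv"]).tolist(),round(d["confidence"],2)) for d in landmark_of(c,t)])
print(np.round(viewer.camera_model("wrist")["mount"],3).tolist(),viewer.camera_model("wrist"))
E
```

```text
{'time': 0.0, 'qpos': array([-1.28813613e+00,  8.79685059e-02,  1.37225097e+00, -1.44179418e-05,
        1.68360070e+00, -1.03130270e-01]), 'qvel': array([ 3.14677136e-04,  5.31310590e-05,  1.14785310e-03, -1.28204457e-04,
       -1.40402064e-03, -7.24700121e-04]), 'joint_torque': array([-2.78440559e-03, -3.40188539e+01, -3.02428865e+01,  7.13937893e-02,
        3.30113468e-02, -1.57850241e-04]), 'tcp_pos': array([ 206.77585734, -509.03463527,  195.69849329]), 'orientation': array([ 9.81452875e-01,  1.91700322e-01, -1.06977895e-04, -1.10863663e-03]), 'force': array([ 0.64312202, -0.49282007,  0.26240139]), 'moment': array([0.0206096 , 0.01582159, 0.00910877]), 'gripper_force': 0.0, 'width': 1.0041270460354972}
scene {'fx': 394.787, 'fy': 394.787, 'cx': 322.865, 'cy': 191.008, 'R': [[0.901, -0.433, -0.002], [-0.303, -0.626, -0.719], [0.31, 0.649, -0.695]], 't': [-459.824, 281.028, 1302.402]}
key_cabinet [([314.0, 200.0], 0.84)]
hook1 [([327.0, 151.0], 0.94), ([361.0, 248.0], 0.53)]
hook2 [([327.0, 151.0], 0.94), ([361.0, 248.0], 0.53)]
hook3 [([327.0, 151.0], 0.94), ([361.0, 248.0], 0
[... 955 characters left out ...]
ing [([346.0, 168.0], 0.69)]
key3_ring [([329.0, 185.0], 0.62)]
calculator []
stamp [([356.0, 152.0], 0.54), ([351.0, 188.0], 0.36)]
[[0.001, -0.973, -0.231, 66.207], [1.0, 0.002, 0.0, -0.93], [0.0, -0.231, 0.973, -187.579], [0.0, 0.0, 0.0, 1.0]] {'fx': 342.63722933785346, 'fy': 342.63722933785346, 'cx': 321.093666764688, 'cy': 198.62301402691094, 'mount': array([[ 1.48129653e-03, -9.72871753e-01, -2.31340352e-01,
         6.62071629e+01],
       [ 9.99998844e-01,  1.52041500e-03,  9.18999525e-06,
        -9.29891405e-01],
       [ 3.42792655e-04, -2.31340099e-01,  9.72872880e-01,
        -1.87579353e+02],
       [ 0.00000000e+00,  0.00000000e+00,  0.00000000e+00,
         1.00000000e+00]])}
```

```bash
python3 - <<'E'
import cv2
a=cv2.imread("pics/scene0.png")[120:345,210:440];b=cv2.imread("pics/side0.png")[90:315,200:430]
cv2.imwrite("pics/a.png",cv2.resize(a,None,fx=2.6,fy=2.6,interpolation=2));cv2.imwrite("pics/b.png",cv2.resize(b,None,fx=2.6,fy=2.6,interpolation=2))
E
```

```text
(no output)
```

View pics/a.png

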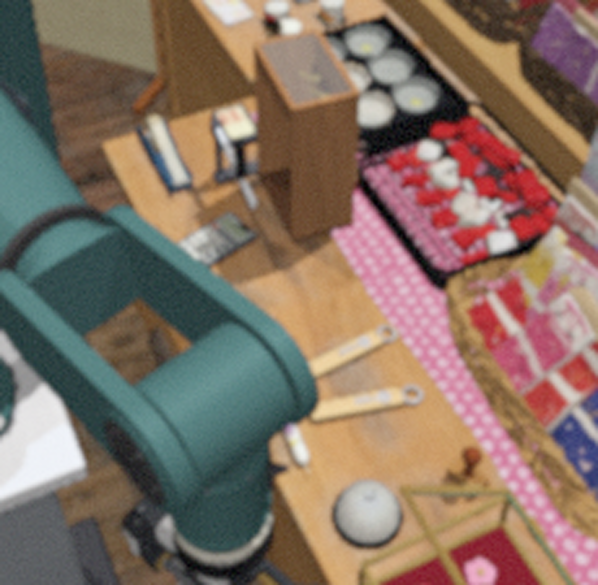

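View pics/b.png

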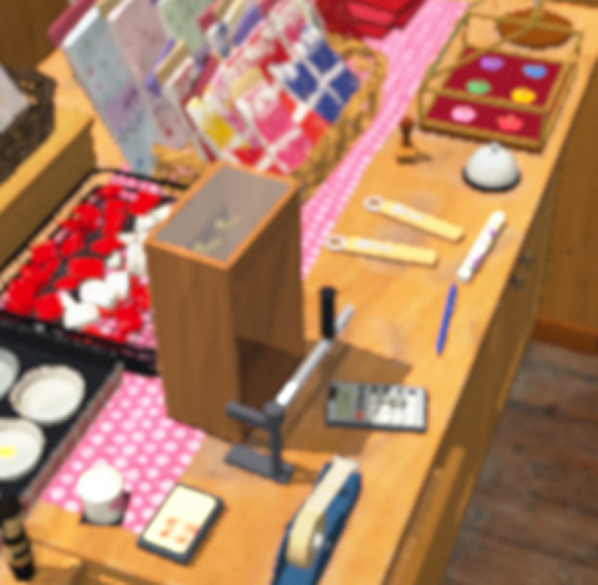

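Both cameras show the cabinet with the bar shut across its front. The cabinet roof corners are near (295,108) in the scene crop and (230,268) in the side crop. Two paddles lie to the right, with rings at scene crop (388,335) and (413,394). No third paddle is visible. Next I fit the poses.

```bash
cat > h.py <<'E'
from rig import get_obs, viewer, env, find_in, landmark_of
import cv2,numpy as np
from scipy.optimize import least_squares
from scipy.spatial.transform import Rotation as Ro
def cam(c,o=None):
    m=viewer.camera_model(c); K=np.array([[m["fx"],0,m["cx"]],[0,m["fy"],m["cy"]],[0,0,1.]])
    if c!="wrist": return K,np.array(m["R"]),np.array(m["t"])
    T=np.eye(4);T[:3,:3]=Ro.from_quat(o["orientation"]).as_matrix();T[:3,3]=o["tcp_pos"]
    M=np.linalg.inv(T@m["mount"]);return K,M[:3,:3],M[:3,3]
def proj(C,X):
    p=(C[1]@np.atleast_2d(X).T).T+C[2];p=p@C[0].T;return p[:,:2]/p[:,2:]
def onz(C,uv,z):
    d=C[1].T@np.linalg.inv(C[0])@np.array([*uv,1.]);c=-C[1].T@C[2];return c+d*(z-c[2])/d[2]
def tri(obs):
    return least_squares(lambda X:np.concatenate([(proj(C,X)[0]-uv) for C,uv in obs]),[450,0,50]).x
def c2w(p,X):
    X=np.atleast_2d(np.array(X,float));c,s=np.cos(p[2]),np.sin(p[2])
    return np.c_[p[0]+c*X[:,0]-s*X[:,1],p[1]+s*X[:,0]+c*X[:,1],X[:,2]]
E
cat > fit.py <<'E'
from h import *
S,D=cam("scene"),cam("side")
FR,BR,FL,BL=[0,-78,256],[98,-78,256],[0,78,256],[98,78,256]
sc=[(FR,295,108),(BR,358,90),(FL,256,68),(BL,310,33),([0,-78,0],300,238),([98,-78,0],352,215)]
sd=[(BL,145,240),(FL,230,268),(FR,300,183),(BR,220,165),([0,78,0],240,440),([98,78,0],165,412)]
P=[(S,X,(210+u/2.6,120+v/2.6)) for X,u,v in sc]+[(D,X,(200+u/2.6,90+v/2.6)) for X,u,v in sd]
f=lambda p:np.concatenate([proj(C,c2w(p,X))[0]-uv for C,X,uv in P])
r=least_squares(f,[500,0,0],loss="soft_l1");print("cab",r.x,np.round(r.fun if 0 else f(r.x),1))
print("knob now(side px)",proj(D,c2w(r.x,[-55,-22,150])),"hook2",proj(D,c2w(r.x,[83,0,188])),proj(S,c2w(r.x,[83,0,188])))
for n,a in(("ringA",(388,335)),("ringB",(413,394))): print(n,onz(S,(210+a[0]/2.6,120+a[1]/2.6),6))
for n,a in(("ringA",(334,242)),("ringB",(373,203)),("endA",(437,257)),("endB",(461,236)),("calc",(375,407))): print(n,onz(D,(200+a[0]/2.6,90+a[1]/2.6),6))
E
python3 fit.py
```

```text
cab [ 5.41669554e+02  1.35660950e+02 -6.26515221e-02] [ -1.1  -0.7   1.2  -0.7  -2.2 -10.8   1.9  -3.3  -2.8   1.1   0.6   2.9
  -1.4  -0.6   0.1  -1.1   0.6  -2.2  -0.6  -3.8   1.3   2.3   0.2   2.3]
knob now(side px) [[325.95454171 205.80141922]] hook2 [[276.67411545 186.35287063]] [[335.43642184 157.03626961]]
ringA [ 574.91499634 -157.48056197    6.        ]
ringB [ 557.35710752 -253.17328714    6.        ]
ringA [ 577.18141027 -145.70666255    6.        ]
ringB [ 557.56567152 -244.07827349    6.        ]
endA [ 442.64899003 -163.85964251    6.        ]
endB [ 425.9000049  -216.63755244    6.        ]
calc [430.65011371 112.76597053   6.        ]
```

```bash
sed -i 's/(FL,256,68)/(FL,256,40)/' fit.py; cat >> h.py <<'E'
def Rt(yaw,tilt=0):  # tool x heading yaw, nose-up tilt
    return Ro.from_euler("z",yaw)*Ro.from_euler("x",np.pi)*Ro.from_euler("y",-0.0)*Ro.from_euler("y",tilt)
def go(pos,R,o=None):
    o=o or get_obs();R0=Ro.from_quat(o["orientation"])
    off=R0.inv().apply(np.array(pos)-o["tcp_pos"])/500;rv=(R0.inv()*R).as_rotvec()/(np.pi/2)
    n=max(np.linalg.norm(off)*8,np.linalg.norm(rv)*90/10.7)
    print("off",np.round(off,4).tolist(),"rot",np.round(rv,4).tolist(),"rows>=",round(n,1))
E
python3 fit.py; python3 - <<'E'
from h import *
print(Rt(0,.3).apply([[1,0,0],[0,1,0],[0,0,1]]))
go([490,110,320],Rt(-.06))
E
```

```text
cab [ 5.41601024e+02  1.36335189e+02 -6.49639690e-02] [-1.2 -0.8  1.  -0.8 -2.2 -0.2  1.9 -3.4 -2.9  1.   0.5  2.9 -1.5 -0.5
 -0.1 -1.   0.6 -2.1 -0.6 -3.7  1.1  2.5  0.1  2.4]
knob now(side px) [[325.88676727 205.99505479]] hook2 [[276.62378529 186.46367552]] [[335.35719879 156.96740594]]
ringA [ 574.91499634 -157.48056197    6.        ]
ringB [ 557.35710752 -253.17328714    6.        ]
ringA [ 577.18141027 -145.70666255    6.        ]
ringB [ 557.56567152 -244.07827349    6.        ]
endA [ 442.64899003 -163.85964251    6.        ]
endB [ 425.9000049  -216.63755244    6.        ]
calc [430.65011371 112.76597053   6.        ]
[[ 9.55336489e-01  3.61907875e-17  2.95520207e-01]
 [-3.08148791e-33 -1.00000000e+00  1.22464680e-16]
 [ 2.95520207e-01 -1.16994977e-16 -9.55336489e-01]]
off [0.9908, -0.9351, -0.2463] rot [0.0001, -0.0, 0.2838] rows>= 11.1
```

Emit:
{"name": "jog_arm", "arguments": {"motion": [{"offset": [0.991,-0.935,-0.246],"rotation": [0,0,0.284],"gripper": -0.4},{"offset": [0.991,-0.935,-0.246],"rotation": [0,0,0.284],"gripper": -0.4},{"offset": [0.991,-0.935,-0.246],"rotation": [0,0,0.284],"gripper": -0.4},{"offset": [0.991,-0.935,-0.246],"rotation": [0,0,0.284],"gripper": -0.4},{"offset": [0.991,-0.935,-0.246],"rotation": [0,0,0.284],"gripper": -0.4},{"offset": [0.991,-0.935,-0.246],"rotation": [0,0,0.284],"gripper": -0.4},{"offset": [0.991,-0.935,-0.246],"rotation": [0,0,0.284],"gripper": -0.4},{"offset": [0.991,-0.935,-0.246],"rotation": [0,0,0.284],"gripper": -0.4},{"offset": [0.991,-0.935,-0.246],"rotation": [0,0,0.284],"gripper": -0.4},{"offset": [0.991,-0.935,-0.246],"rotation": [0,0,0.284],"gripper": -0.4},{"offset": [0.991,-0.935,-0.246],"rotation": [0,0,0.284],"gripper": -0.4},{"offset": [0.991,-0.935,-0.246],"rotation": [0,0,0.284],"gripper": -0.4},{"offset": [0.991,-0.935,-0.246],"rotation": [0,0,0.284],"gripper": -0.4},{"offset": [0.991,-0.935,-0.246],"rotation": [0,0,0.284],"gripper": -0.4},{"offset": [0.991,-0.935,-0.246],"rotation": [0,0,0.284],"gripper": -0.4},{"offset": [0.991,-0.935,-0.246],"rotation": [0,0,0.284],"gripper": -0.4}]}}

```text
time: 3.4
tcp_pos: [489.9, 109.0, 320.1]
orientation: [1.0, -0.031, 0.0, 0.0]
force: [-0.1, 0.8, 0.2]
width: 0.301
gripper_force: 0.0
```

```bash
python3 - <<'E'
from h import *
o=get_obs();print(o["tcp_pos"],o["force"],o["width"])
im=viewer.snapshot("wrist");W=cam("wrist",o);cv2.imwrite("pics/w1r.png",im);np.save("w1.npy",np.r_[o["tcp_pos"],o["orientation"]])
p=[541.6,136.3,-.065]
for t in["hook1","hook2","hook3","bar_knob","bar_hinge","key_cabinet"]:
    print(t,[(np.round(d["uv"],1).tolist(),round(d["confidence"],2)) for d in landmark_of("wrist",t)])
H=np.vstack([c2w(p,[83,y,188]) for y in(44,0,-44)]+[c2w(p,[-55,-22,150])]);print(proj(W,H))
for X in [[0,78,256],[0,-78,256],[98,78,256],[98,-78,256]]+[[60,y,210.6] for y in(44,0,-44)]:
    cv2.circle(im,tuple(int(v) for v in proj(W,c2w(p,X))[0]),3,(0,255,0),1)
cv2.imwrite("pics/w1.png",im)
E
```

```text
[489.91700476 109.03403434 320.05445196] [-0.1479368   0.80887555  0.19625546] 0.30130147828433707
hook1 [([164.5, 124.4], 0.18)]
hook2 [([164.5, 124.4], 0.18)]
hook3 [([164.5, 124.4], 0.18)]
bar_knob [([312.6, 185.2], 0.78)]
bar_hinge [([213.8, 174.6], 0.59)]
key_cabinet []
[[236.02759442  36.95528498]
 [287.05565492  37.19641805]
 [338.07306814  37.43750081]
 [313.61342501 185.79653648]]
```

View pics/w1.png

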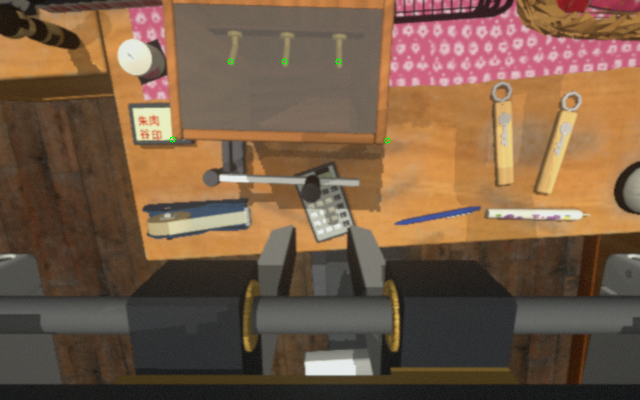

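The wrist view puts the hook tips at (231,60), (284,60) and (339,62), matching the fit. The knob is at (312,185), and the paddle rings are at (502,92) and (571,101). Next is the bar.

```bash
python3 - <<'E'
from h import *
p=[541.6,136.3,-.065];o=get_obs()
k=c2w(p,[-55,-22,172])[0];print(k);go(k,Rt(-.065))
W=cam("wrist",o)
for a in((502,92),(571,101),(504.5,184),(546,193)): print(onz(W,a,6))
h=np.array([-55,98]);R=Rt(-.065)
for th in np.linspace(0,2.7,19)[1:]:
    d=c2w(p,[-55-120*np.sin(th),98-120*np.cos(th),172])[0]-k
    print((R.inv().apply(d)/500).round(3).tolist(),end=" ")
E
```

```text
[485.28715334 117.91894178 172.        ]
off [-0.0106, -0.0153, 0.2957] rot [0.0001, -0.0, 0.003] rows>= 2.4
[ 575.11950104 -148.1251396     6.        ]
[ 557.20101826 -245.89275948    6.        ]
[ 443.08419455 -160.11984582    6.        ]
[ 425.63341767 -223.06434864    6.        ]
[-0.036, -0.003, -0.0] [-0.071, -0.011, -0.0] [-0.104, -0.024, -0.0] [-0.136, -0.042, -0.0] [-0.164, -0.064, -0.0] [-0.188, -0.091, -0.0] [-0.208, -0.121, -0.0] [-0.224, -0.153, -0.0] [-0.234, -0.187, -0.0] [-0.239, -0.223, -0.0] [-0.239, -0.259, -0.0] [-0.234, -0.295, -0.0] [-0.223, -0.329, -0.0] [-0.207, -0.361, -0.0] [-0.187, -0.391, -0.0] [-0.162, -0.417, -0.0] [-0.134, -0.439, -0.0] [-0.103, -0.457, -0.0]
```

Emit:
{"name": "jog_arm", "arguments": {"motion": [{"offset": [-0.011,-0.015,0.0],"rotation": [0,0,0.003],"gripper": 0},{"offset": [-0.011,-0.015,0.1],"rotation": [0,0,0.003],"gripper": 0},{"offset": [-0.011,-0.015,0.2],"rotation": [0,0,0.003],"gripper": 0},{"offset": [-0.011,-0.015,0.296],"rotation": [0,0,0.003],"gripper": 0},{"offset": [-0.011,-0.015,0.296],"rotation": [0,0,0.003],"gripper": 0},{"offset": [-0.011,-0.015,0.296],"rotation": [0,0,0.003],"gripper": -1},{"offset": [-0.011,-0.015,0.296],"rotation": [0,0,0.003],"gripper": -1},{"offset": [-0.011,-0.015,0.296],"rotation": [0,0,0.003],"gripper": -1},{"offset": [-0.011,-0.015,0.296],"rotation": [0,0,0.003],"gripper": -1},{"offset": [-0.011,-0.015,0.296],"rotation": [0,0,0.003],"gripper": -1}], "grip_force": 8}}

```text
time: 5.0
tcp_pos: [485.2, 117.8, 172.2]
orientation: [0.999, -0.033, 0.0, 0.0]
force: [0.4, -1.0, -0.2]
width: 0.018
gripper_force: 0.0
```

Emit:
{"name": "jog_arm", "arguments": {"motion": [{"offset": [-0.036,-0.003,0],"rotation": [0,0,0],"gripper": -1},{"offset": [-0.071,-0.011,0],"rotation": [0,0,0],"gripper": -1},{"offset": [-0.104,-0.024,0],"rotation": [0,0,0],"gripper": -1},{"offset": [-0.136,-0.042,0],"rotation": [0,0,0],"gripper": -1},{"offset": [-0.164,-0.064,0],"rotation": [0,0,0],"gripper": -1},{"offset": [-0.188,-0.091,0],"rotation": [0,0,0],"gripper": -1},{"offset": [-0.208,-0.121,0],"rotation": [0,0,0],"gripper": -1},{"offset": [-0.224,-0.153,0],"rotation": [0,0,0],"gripper": -1},{"offset": [-0.234,-0.187,0],"rotation": [0,0,0],"gripper": -1},{"offset": [-0.239,-0.223,0],"rotation": [0,0,0],"gripper": -1},{"offset": [-0.239,-0.259,0],"rotation": [0,0,0],"gripper": -1},{"offset": [-0.234,-0.295,0],"rotation": [0,0,0],"gripper": -1},{"offset": [-0.223,-0.329,0],"rotation": [0,0,0],"gripper": -1},{"offset": [-0.207,-0.361,0],"rotation": [0,0,0],"gripper": -1},{"offset": [-0.187,-0.391,0],"rotation": [0,0,0],"gripper": -1},{"offset": [-0.162,-0.417,0],"rotation": [0,0,0],"gripper": -1},{"offset": [-0.134,-0.439,0],"rotation": [0,0,0],"gripper": -1},{"offset": [-0.103,-0.457,0],"rotation": [0,0,0],"gripper": -1},{"offset": [-0.103,-0.457,0],"rotation": [0,0,0],"gripper": -1},{"offset": [-0.103,-0.457,0],"rotation": [0,0,0],"gripper": -1}]}}

```text
time: 7.5
tcp_pos: [448.4, 349.1, 171.5]
orientation: [0.999, -0.033, -0.0, 0.0]
force: [-1.2, 0.3, -0.3]
width: 0.001
gripper_force: 0.0
```

```bash
python3 - <<'E'
from h import *
o=get_obs()
a=viewer.snapshot("wrist");b=viewer.snapshot("side");cv2.imwrite("pics/ws.png",np.hstack([cv2.resize(a,(420,262)),cv2.resize(b[100:300,180:430],(328,262))]))
for c in("wrist","side"):
  for t in("bar_knob","bar_hinge"):print(c,t,[(np.round(d["uv"],1).tolist(),round(d["confidence"],2)) for d in landmark_of(c,t)])
E
```

```text
wrist bar_knob []
wrist bar_hinge [([466.2, 134.7], 0.66)]
side bar_knob [([324.1, 207.2], 0.58), ([207.9, 312.3], 0.41)]
side bar_hinge [([373.4, 213.9], 0.51), ([322.9, 206.8], 0.47)]
```

View pics/ws.png

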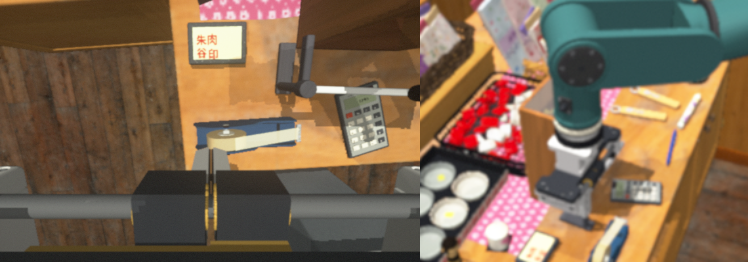

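The bar is still shut: its knob shows at the right edge of the wrist view, about (632,137). The fingers missed it. I'll check the knob's position from both pictures.

```bash
python3 - <<'E'
from h import *
p=[541.6,136.3,-.065];o=get_obs();W=cam("wrist",o);print(proj(W,c2w(p,[[-55,-22,106],[-55,-22,171],[-55,98,111]])))
im=viewer.snapshot("wrist");d=cv2.imread("pics/w1r.png")
cv2.imwrite("pics/k.png",np.hstack([cv2.resize(im[90:190,540:640],(400,400),interpolation=2),cv2.resize(d[150:250,260:360],(400,400),interpolation=2)]))
q=np.load("w1.npy");W1=cam("wrist",dict(tcp_pos=q[:3],orientation=q[3:]));print(proj(W1,c2w(p,[[-55,-22,106],[-55,-22,171]])))
E
```

```text
[[634.87532856 137.24467167]
 [741.05073824 144.02491371]
 [473.35503669 137.3834127 ]]
[[314.40976627 178.58534921]
 [313.15914756 189.86733951]]
```

View pics/k.png

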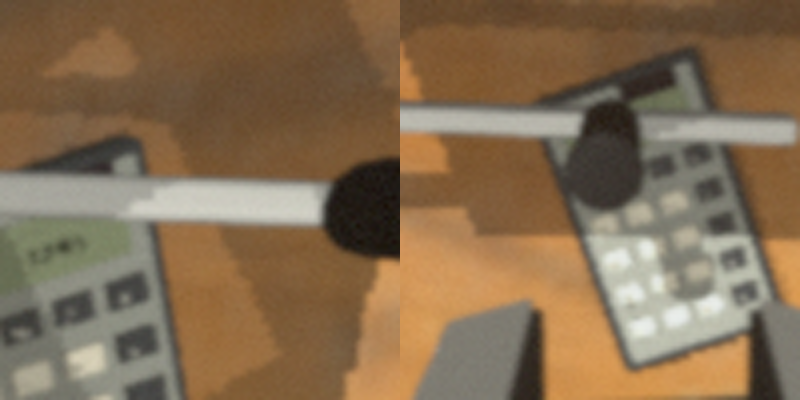

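```bash
python3 - <<'E'
from h import *
p=[541.6,136.3,-.065]
go(c2w(p,[-55,-22,235])[0],Rt(-.065))
E
```

```text
off [0.1038, 0.4566, -0.1259] rot [-0.0001, -0.0002, 0.0] rows>= 3.9
```

Emit:
{"name": "jog_arm", "arguments": {"motion": [{"offset": [0.0,0.0,-0.126],"rotation": [0,0,0],"gripper": 0},{"offset": [0.104,0.457,-0.126],"rotation": [0,0,0],"gripper": 0},{"offset": [0.104,0.457,-0.126],"rotation": [0,0,0],"gripper": 0},{"offset": [0.104,0.457,-0.126],"rotation": [0,0,0],"gripper": 0},{"offset": [0.104,0.457,-0.126],"rotation": [0,0,0],"gripper": 0},{"offset": [0.104,0.457,-0.126],"rotation": [0,0,0],"gripper": 0},{"offset": [0.104,0.457,-0.126],"rotation": [0,0,0],"gripper": 0},{"offset": [0.104,0.457,0.0],"rotation": [0,0,0],"gripper": 0},{"offset": [0.104,0.457,0.0],"rotation": [0,0,0],"gripper": 0},{"offset": [0.104,0.457,0.0],"rotation": [0,0,0],"gripper": 0}]}}

```text
time: 9.1
tcp_pos: [486.7, 119.0, 174.0]
orientation: [0.999, -0.032, 0.001, -0.0]
force: [0.4, 0.1, 0.9]
width: 0.502
gripper_force: 0.0
```

```bash
python3 - <<'E'
from h import *
o=get_obs();W=cam("wrist",o);D=cam("side");R=Ro.from_quat(o["orientation"])
a=viewer.snapshot("wrist");b=viewer.snapshot("side")
p=[541.6,136.3,-.065]
for x in(-8,8):
  for y in(-24,24):
    X=o["tcp_pos"]+R.apply([x,y,25])
    for im,C in((a,W),(b,D)): cv2.circle(im,tuple(int(round(v)) for v in proj(C,X)[0]),1,(0,255,0),-1)
for z in(106,171):
    for im,C in((a,W),(b,D)): cv2.circle(im,tuple(int(round(v)) for v in proj(C,c2w(p,[-55,-22,z]))[0]),1,(0,0,255),-1)
cv2.imwrite("pics/k2.png",np.hstack([cv2.resize(a[130:280,245:395],(390,390),interpolation=2),cv2.resize(b[150:250,280:380],(390,390),interpolation=2)]))
E
```

```text
(no output)
```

View pics/k2.png

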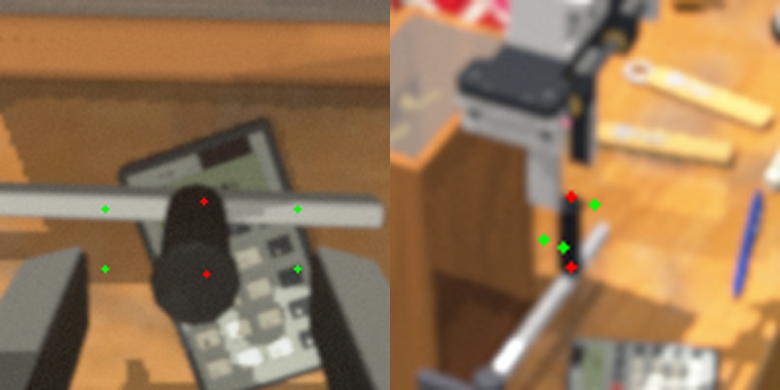

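The side view shows the real fingertips ending at the knob's top, about 32 mm short of where the stated tool geometry puts them. The predicted tips are the green dots near (563,247) and the seen tips are near (558,212). So I'll treat the tips as about 7 mm behind the reported TCP and go lower.

Emit:
{"name": "jog_arm", "arguments": {"motion": [{"offset": [-0.004,-0.005,0.03],"rotation": [0,0,0],"gripper": 0},{"offset": [-0.004,-0.005,0.06],"rotation": [0,0,0],"gripper": 0},{"offset": [-0.004,-0.005,0.06],"rotation": [0,0,0],"gripper": -1},{"offset": [-0.004,-0.005,0.06],"rotation": [0,0,0],"gripper": -1},{"offset": [-0.004,-0.005,0.06],"rotation": [0,0,0],"gripper": -1},{"offset": [-0.004,-0.005,0.06],"rotation": [0,0,0],"gripper": -1},{"offset": [-0.004,-0.005,0.06],"rotation": [0,0,0],"gripper": -1}], "grip_force": 8}}

```text
time: 10.07
tcp_pos: [484.1, 120.0, 142.3]
orientation: [0.999, -0.033, 0.0, 0.0]
force: [-1.1, -1.9, 0.8]
width: 0.188
gripper_force: 8.0
```

Emit:
{"name": "jog_arm", "arguments": {"motion": [{"offset": [-0.036,-0.003,0],"rotation": [0,0,0],"gripper": -1},{"offset": [-0.071,-0.011,0],"rotation": [0,0,0],"gripper": -1},{"offset": [-0.104,-0.024,0],"rotation": [0,0,0],"gripper": -1},{"offset": [-0.136,-0.042,0],"rotation": [0,0,0],"gripper": -1},{"offset": [-0.164,-0.064,0],"rotation": [0,0,0],"gripper": -1},{"offset": [-0.188,-0.091,0],"rotation": [0,0,0],"gripper": -1},{"offset": [-0.208,-0.121,0],"rotation": [0,0,0],"gripper": -1},{"offset": [-0.224,-0.153,0],"rotation": [0,0,0],"gripper": -1},{"offset": [-0.234,-0.187,0],"rotation": [0,0,0],"gripper": -1},{"offset": [-0.239,-0.223,0],"rotation": [0,0,0],"gripper": -1},{"offset": [-0.239,-0.259,0],"rotation": [0,0,0],"gripper": -1},{"offset": [-0.234,-0.295,0],"rotation": [0,0,0],"gripper": -1},{"offset": [-0.223,-0.329,0],"rotation": [0,0,0],"gripper": -1},{"offset": [-0.207,-0.361,0],"rotation": [0,0,0],"gripper": -1},{"offset": [-0.187,-0.391,0],"rotation": [0,0,0],"gripper": -1},{"offset": [-0.162,-0.417,0],"rotation": [0,0,0],"gripper": -1},{"offset": [-0.134,-0.439,0],"rotation": [0,0,0],"gripper": -1},{"offset": [-0.103,-0.457,0],"rotation": [0,0,0],"gripper": -1},{"offset": [-0.103,-0.457,0],"rotation": [0,0,0],"gripper": -1},{"offset": [-0.103,-0.457,0],"rotation": [0,0,0],"gripper": -1}]}}

```text
time: 12.58
tcp_pos: [447.3, 352.2, 141.3]
orientation: [0.999, -0.032, -0.0, -0.0]
force: [0.1, 1.7, -2.4]
width: 0.187
gripper_force: 8.0
```

Emit:
{"name": "jog_arm", "arguments": {"motion": [{"offset": [0,0,0],"rotation": [0,0,0],"gripper": -0.2},{"offset": [0,0,0],"rotation": [0,0,0],"gripper": -0.2},{"offset": [0,0,0],"rotation": [0,0,0],"gripper": -0.2},{"offset": [0,0,-0.08],"rotation": [0,0,0],"gripper": -0.2},{"offset": [0,0,-0.16],"rotation": [0,0,0],"gripper": -0.2},{"offset": [-0.05,0.5,-0.16],"rotation": [0,0,0],"gripper": 0},{"offset": [-0.05,0.5,-0.16],"rotation": [0,0,0],"gripper": 0},{"offset": [-0.05,0.5,-0.16],"rotation": [0,0,0],"gripper": 0},{"offset": [-0.05,0.5,-0.16],"rotation": [0,0,0],"gripper": 0},{"offset": [-0.05,1,-0.16],"rotation": [0,0,0],"gripper": 0},{"offset": [-0.05,1,-0.16],"rotation": [0,0,0],"gripper": 0},{"offset": [-0.05,1,-0.16],"rotation": [0,0,0],"gripper": 0},{"offset": [-0.05,1,-0.16],"rotation": [0,0,0],"gripper": 0},{"offset": [-0.05,1,-0.16],"rotation": [0,0,0],"gripper": 0},{"offset": [-0.05,1,-0.16],"rotation": [0,0,0],"gripper": 0},{"offset": [-0.05,1,-0.16],"rotation": [0,0,0],"gripper": 0},{"offset": [-0.05,1,-0.16],"rotation": [0,0,0],"gripper": 0}]}}

```text
time: 14.7
tcp_pos: [390.1, -144.2, 222.1]
orientation: [1.0, -0.031, 0.0, 0.0]
force: [-0.3, 0.0, -0.1]
width: 0.496
gripper_force: 0.0
```

```bash
cat > keys.py <<'E'
from h import *
import sys
o=get_obs();W=cam("wrist",o);im=viewer.snapshot("wrist");cv2.imwrite(f"pics/{sys.argv[1]}.png",im)
print(o["tcp_pos"],o["width"])
for t,z in(("key1",0),("key1_ring",6),("key2_ring",6),("key3_ring",6)):
    for d in landmark_of("wrist",t): print(t,np.round(d["uv"],1),round(d["confidence"],2),onz(W,d["uv"],z).round(1))
# wood+ring blobs
E
python3 keys.py w3
```

```text
[ 390.09763491 -144.19798716  222.05231862] 0.49571474560530554
key1 [392.5  86.9] 0.97 [ 484.5 -230.9    0. ]
key1 [325.4  73.2] 0.65 [ 503.9 -155.3    0. ]
key1_ring [250.8 167.1] 0.47 [403.5 -60.9   6. ]
key2_ring [408.8  15.8] 0.88 [ 555.9 -248.     6. ]
key2_ring [105.9 152.7] 0.39 [430.7 107.    6. ]
key3_ring [315.5   0. ] 0.91 [ 577.3 -149.     6. ]
```

View pics/w3.png

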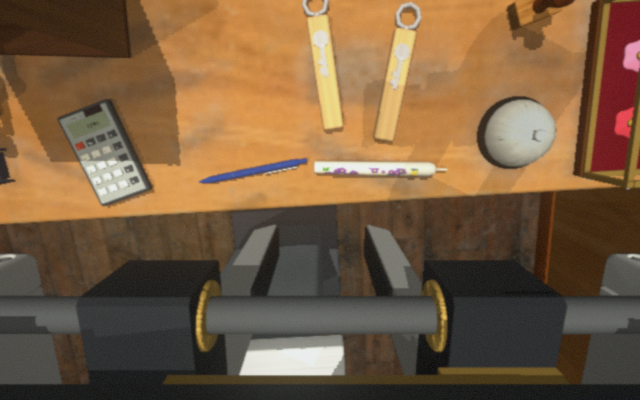

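Key1 is absent. Key3 (left) has its ring at (315,5) and key2 (right) at (408,16). Both measured lengths come out at 73.5 mm, as they should. I'll pick key3 first.

```bash
python3 - <<'E'
from h import *
o=get_obs();W=cam("wrist",o)
for a in((332,130),(384,140)):print(onz(W,a,12))
print("candle",onz(W,(375,170),8),onz(W,(318,168),8),onz(W,(440,170),8))
go([454,-159.5,60],Rt(.086))
E
```

```text
[ 440.67598372 -160.01630613   12.        ]
[ 425.73699227 -218.86647835   12.        ]
candle [ 391.0787231  -208.26755023    8.        ] [ 397.64404157 -141.23283161    8.        ] [ 386.29802333 -284.87725044    8.        ]
off [0.1297, 0.0206, 0.3239] rot [0.0001, -0.0001, -0.0954] rows>= 2.8
```

Emit:
{"name": "jog_arm", "arguments": {"motion": [{"offset": [0.13,0.021,0.15],"rotation": [0,0,-0.095],"gripper": -0.05},{"offset": [0.13,0.021,0.3],"rotation": [0,0,-0.095],"gripper": -0.05},{"offset": [0.13,0.021,0.324],"rotation": [0,0,-0.095],"gripper": -0.05},{"offset": [0.13,0.021,0.324],"rotation": [0,0,-0.095],"gripper": -0.05},{"offset": [0.13,0.021,0.39],"rotation": [0,0,-0.095],"gripper": -0.05},{"offset": [0.13,0.021,0.43],"rotation": [0,0,-0.095],"gripper": -0.05},{"offset": [0.13,0.021,0.444],"rotation": [0,0,-0.095],"gripper": -0.05},{"offset": [0.13,0.021,0.444],"rotation": [0,0,-0.095],"gripper": -0.05}]}}

```text
time: 15.95
tcp_pos: [455.0, -160.8, 1.7]
orientation: [0.999, 0.042, 0.001, 0.001]
force: [0.9, -0.1, 0.1]
width: 0.475
gripper_force: 0.0
```

```bash
python3 - <<'E'
from h import *
o=get_obs();W=cam("wrist",o);D=cam("side");R=Ro.from_quat(o["orientation"])
print(o["tcp_pos"],o["force"]);go([454,-159.5,-4],Rt(.086))
a=viewer.snapshot("wrist");b=viewer.snapshot("side")
cv2.imwrite("pics/g1.png",np.hstack([cv2.resize(a[0:250,240:420],(360,500)),cv2.resize(b[110:230,300:400],(417,500),interpolation=2)]))
E
```

```text
[ 455.00049329 -160.79240737    1.72268165] [ 0.91470514 -0.07356573  0.08378684]
off [-0.0018, -0.0028, 0.0114] rot [0.0009, -0.0015, -0.0011] rows>= 0.1
```

View pics/g1.png

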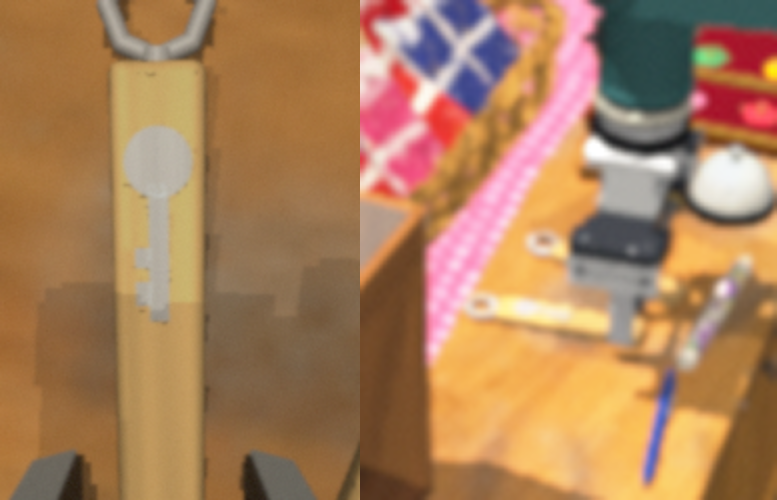

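Emit:
{"name": "jog_arm", "arguments": {"motion": [{"offset": [0,0,0.006],"rotation": [0,0,0],"gripper": -0.05},{"offset": [0,0,0.012],"rotation": [0,0,0],"gripper": -0.05},{"offset": [0,0,0.012],"rotation": [0,0,0],"gripper": -0.05}]}}

```text
time: 16.42
tcp_pos: [453.7, -160.1, -6.4]
orientation: [0.999, 0.042, -0.0, -0.0]
force: [0.4, -0.7, 0.0]
width: 0.474
gripper_force: 0.0
```

Emit:
{"name": "jog_arm", "arguments": {"motion": [{"offset": [0,0,0.004],"rotation": [0,0,0],"gripper": -0.05},{"offset": [0,0,0.008],"rotation": [0,0,0],"gripper": -0.05},{"offset": [0,0,0.008],"rotation": [0,0,0],"gripper": -0.05}]}}

```text
time: 16.8
tcp_pos: [454.1, -160.3, -8.4]
orientation: [0.999, 0.042, 0.0, 0.0]
force: [-4.2, 1.5, 9.8]
width: 0.474
gripper_force: 4.9
```

Emit:
{"name": "jog_arm", "arguments": {"motion": [{"offset": [0,0,-0.009],"rotation": [0,0,0],"gripper": -0.05},{"offset": [0,0,-0.009],"rotation": [0,0,0],"gripper": -1},{"offset": [0,0,-0.009],"rotation": [0,0,0],"gripper": -1},{"offset": [0,0,-0.009],"rotation": [0,0,0],"gripper": -1},{"offset": [0,0,-0.009],"rotation": [0,0,0],"gripper": -1},{"offset": [0,0,-0.009],"rotation": [0,0,0],"gripper": -1}], "grip_force": 35}}

```text
time: 17.55
tcp_pos: [453.8, -160.2, -5.8]
orientation: [0.999, 0.042, -0.0, -0.0]
force: [0.8, 0.4, -0.3]
width: 0.246
gripper_force: 35.0
```

```bash
cat >> h.py <<'E'
P=[541.6,136.3,-.065]
def ringgo(Xcab,tilt,ring,o=None):
    R=Rt(P[2],tilt);X=c2w(P,Xcab)[0]-R.apply(ring);print("tcp",X.round(1),end=" ");go(X,R,o)
E
python3 - <<'E'
from h import *
o=get_obs();print(o["tcp_pos"],o["width"],o["gripper_force"]);go([430,30,200],Rt(-.065,.785))
E
```

```text
[ 453.80257703 -160.17112665   -5.84178281] 0.2463298115053737 34.99288737773895
off [-0.0156, -0.3831, -0.4116] rot [-0.0374, 0.4991, 0.09] rows>= 4.5
```

Emit:
{"name": "jog_arm", "arguments": {"motion": [{"offset": [0,0,-0.1],"rotation": [0,0,0],"gripper": -1},{"offset": [0,0,-0.2],"rotation": [0,0,0],"gripper": -1},{"offset": [0,0,-0.3],"rotation": [0,0,0],"gripper": -1},{"offset": [-0.016,-0.1,-0.33],"rotation": [0,0.1,0.02],"gripper": -1},{"offset": [-0.016,-0.2,-0.33],"rotation": [0,0.2,0.04],"gripper": -1},{"offset": [-0.016,-0.3,-0.33],"rotation": [-0.02,0.3,0.06],"gripper": -1},{"offset": [-0.016,-0.383,-0.33],"rotation": [-0.03,0.4,0.08],"gripper": -1},{"offset": [-0.016,-0.383,-0.33],"rotation": [-0.037,0.499,0.09],"gripper": -1},{"offset": [-0.016,-0.383,-0.33],"rotation": [-0.037,0.499,0.09],"gripper": -1},{"offset": [-0.016,-0.383,-0.33],"rotation": [-0.037,0.499,0.09],"gripper": -1}]}}

```text
time: 18.8
tcp_pos: [449.5, 34.5, 158.6]
orientation: [0.925, -0.031, 0.378, 0.015]
force: [0.6, -0.7, -0.8]
width: 0.247
gripper_force: 35.0
```

```bash
cat > ring.py <<'E'
from h import *
import sys
o=get_obs();R=Ro.from_quat(o["orientation"]);print(o["tcp_pos"],o["orientation"],o["width"],o["gripper_force"])
nom=np.array([float(v) for v in sys.argv[2:5]]);X0=o["tcp_pos"]+R.apply(nom)
for c in("scene","side","wrist"):
    im=viewer.snapshot(c);C=cam(c,o);cv2.imwrite(f"pics/{sys.argv[1]}_{c}.png",im)
    print(c,"nominal",proj(C,X0)[0].round(1))
    for k in("key2_ring","key3_ring"):print(k,[(np.round(d["uv"],1).tolist(),round(d["confidence"],2)) for d in landmark_of(c,k)])
E
python3 ring.py r1 122 0 -11.7
```

```text
[449.52929043  34.53828148 158.58776553] [ 0.92520274 -0.03130707  0.37788006  0.01504752] 0.24716647326247237 34.99274253845215
scene nominal [323.8 167.3]
key2_ring [([365.4, 271.1], 0.88)]
key3_ring [([366.8, 270.7], 0.7), ([323.7, 168.9], 0.62)]
side nominal [322.7 154.2]
key2_ring [([375.0, 211.9], 0.72), ([346.0, 166.9], 0.47)]
key3_ring [([321.1, 154.8], 0.55), ([341.4, 249.8], 0.27)]
wrist nominal [323.   -7.2]
key2_ring []
key3_ring []
```

```bash
python3 - <<'E'
from h import *
r=[122,0,-11.7]
for X in([-15,-44,152.5],[51.5,-44,219],[60,-44,210.5],[74,-44,194]): ringgo(X,.785,r)
E
```

```text
tcp [445.9  98.4  58. ] off [-0.1495, -0.1277, 0.1305] rot [0.0039, 0.0065, -0.0004] rows>= 1.9
tcp [512.3  94.1 124.5] off [0.0386, -0.1278, 0.1285] rot [0.0039, 0.0065, -0.0004] rows>= 1.5
tcp [520.7  93.6 116. ] off [0.0388, -0.128, 0.1525] rot [0.0039, 0.0065, -0.0004] rows>= 1.6
tcp [534.7  92.7  99.5] off [0.0358, -0.1283, 0.1957] rot [0.0039, 0.0065, -0.0004] rows>= 1.9
```

Emit:
{"name": "jog_arm", "arguments": {"motion": [{"offset": [-0.08,-0.07,0.07],"rotation": [0,0,0],"gripper": -1},{"offset": [-0.15,-0.128,0.13],"rotation": [0,0,0],"gripper": -1},{"offset": [-0.15,-0.128,0.13],"rotation": [0,0,0],"gripper": -1},{"offset": [-0.15,-0.128,0.13],"rotation": [0,0,0],"gripper": -1},{"offset": [-0.15,-0.128,0.13],"rotation": [0,0,0],"gripper": -1}]}}

```text
time: 19.88
tcp_pos: [447.2, 98.4, 60.8]
orientation: [0.924, -0.032, 0.38, 0.015]
force: [-0.4, 0.5, 0.3]
width: 0.251
gripper_force: 34.7
```

```bash
python3 - <<'E'
from h import *
r=[122,0,-11.7]
print(get_obs()["tcp_pos"],get_obs()["width"])
for X in([-15,-44,152.5],[51.5,-44,219],[60,-44,210.5],[74,-44,194]): ringgo(X,.785,r)
E
```

```text
[447.15399381  98.42234004  60.79984084] 0.25055743784333145
tcp [445.9  98.4  58. ] off [-0.0057, 0.0001, 0.0022] rot [0.0037, 0.0037, -0.0015] rows>= 0.0
tcp [512.3  94.1 124.5] off [0.1824, -0.0003, 0.0011] rot [0.0037, 0.0037, -0.0015] rows>= 1.5
tcp [520.7  93.6 116. ] off [0.1825, -0.0005, 0.0251] rot [0.0037, 0.0037, -0.0015] rows>= 1.5
tcp [534.7  92.7  99.5] off [0.1792, -0.0007, 0.0683] rot [0.0037, 0.0037, -0.0015] rows>= 1.5
```

Emit:
{"name": "jog_arm", "arguments": {"motion": [{"offset": [0.06,0,0.0],"rotation": [0.004,0.004,-0.001],"gripper": -1},{"offset": [0.12,0,0.0],"rotation": [0.004,0.004,-0.001],"gripper": -1},{"offset": [0.16,0,0.001],"rotation": [0.004,0.004,-0.001],"gripper": -1},{"offset": [0.182,0,0.001],"rotation": [0.004,0.004,-0.001],"gripper": -1},{"offset": [0.182,0,0.001],"rotation": [0.004,0.004,-0.001],"gripper": -1},{"offset": [0.182,0,0.001],"rotation": [0.004,0.004,-0.001],"gripper": -1}]}}

```text
time: 20.62
tcp_pos: [509.9, 94.3, 120.0]
orientation: [0.925, -0.029, 0.38, 0.013]
force: [-0.1, 0.2, -0.8]
width: 0.25
gripper_force: 34.7
```

```bash
python3 ring.py r2 122 0 -11.7; python3 - <<'E'
from h import *
a=cv2.imread("pics/r2_scene.png");b=cv2.imread("pics/r2_side.png");c=cv2.imread("pics/r2_wrist.png")
for im,n in((a,"scene"),(b,"side")):
    for X in([60,-44,210.6],[75.6,-44,195]): cv2.circle(im,tuple(int(round(v)) for v in proj(cam(n),c2w(P,X))[0]),0,(0,255,0),-1)
cv2.imwrite("pics/r2.png",np.hstack([cv2.resize(a[130:190,295:355],(400,400),interpolation=2),cv2.resize(b[145:205,250:310],(400,400),interpolation=2)]))
r=[122,0,-11.7]
for X in([51.5,-44,219],[60,-44,210.5],[74,-44,194]): ringgo(X,.785,r)
E
```

```text
[509.85243115  94.32264798 119.99726048] [ 0.92451887 -0.02944818  0.37978924  0.0125618 ] 0.25040224951181317 34.68269348144531
scene nominal [331.7 160.8]
key2_ring [([366.8, 273.1], 0.66)]
key3_ring []
side nominal [294.5 173.1]
key2_ring [([346.6, 167.6], 0.47)]
key3_ring [([294.8, 168.7], 0.47)]
wrist nominal [323.   -7.2]
key2_ring [([323.2, 148.4], 0.65)]
key3_ring []
tcp [512.3  94.1 124.5] off [0.0081, 0.0012, -0.0029] rot [-0.0005, 0.0029, 0.0012] rows>= 0.1
tcp [520.7  93.6 116. ] off [0.0083, 0.0012, 0.0211] rot [-0.0005, 0.0029, 0.0012] rows>= 0.2
tcp [534.7  92.7  99.5] off [0.0049, 0.0012, 0.0643] rot [-0.0005, 0.0029, 0.0012] rows>= 0.5
```

View pics/r2.png

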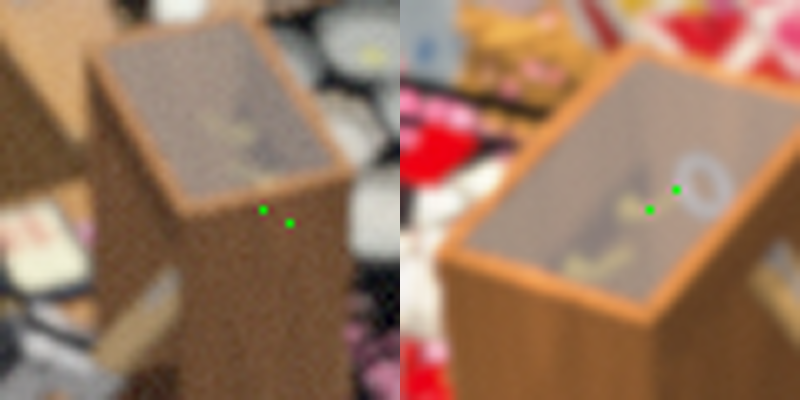

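The side view shows the ring at crop (705,185), within about 1 px of nominal and just in front of hook 3's tip. I'll settle there and then thread it on.

Emit:
{"name": "jog_arm", "arguments": {"motion": [{"offset": [0.0,0.001,0],"rotation": [0,0.003,0.001],"gripper": -1},{"offset": [0,0.001,0],"rotation": [0,0.003,0.001],"gripper": -1},{"offset": [0,0.001,0],"rotation": [0,0.003,0.001],"gripper": -1},{"offset": [0,0.001,0],"rotation": [0,0.003,0.001],"gripper": -1}]}}

```text
time: 21.58
tcp_pos: [510.5, 94.2, 120.8]
orientation: [0.923, -0.03, 0.382, 0.012]
force: [0.7, -0.7, -0.5]
width: 0.252
gripper_force: 34.7
```

```bash
python3 - <<'E'
from h import *
r=[122,0,-11.7];print(get_obs()["tcp_pos"])
for X in([51.5,-44,219],[61,-44,212],[74.5,-44,195]): ringgo(X,.785,r)
E
```

```text
[510.52861556  94.19918743 120.75677899]
tcp [512.3  94.1 124.5] off [0.0077, -0.0001, -0.0028] rot [-0.0004, -0.0003, -0.0] rows>= 0.1
tcp [521.7  93.5 117.5] off [0.0113, -0.0, 0.0205] rot [-0.0004, -0.0003, -0.0] rows>= 0.2
tcp [535.2  92.6 100.5] off [0.0063, -0.0, 0.0636] rot [-0.0004, -0.0003, -0.0] rows>= 0.5
```

Emit:
{"name": "jog_arm", "arguments": {"motion": [{"offset": [0.01,0,-0.003],"rotation": [0,0,0],"gripper": -1},{"offset": [0.01,0,-0.003],"rotation": [0,0,0],"gripper": -1},{"offset": [0.011,0,0.01],"rotation": [0,0,0],"gripper": -1},{"offset": [0.011,0,0.02],"rotation": [0,0,0],"gripper": -1},{"offset": [0.011,0,0.03],"rotation": [0,0,0],"gripper": -1},{"offset": [0.01,0,0.036],"rotation": [0,0,0],"gripper": -1},{"offset": [0.01,0,0.036],"rotation": [0,0,0],"gripper": -1}]}}

```text
time: 22.45
tcp_pos: [526.6, 93.1, 111.0]
orientation: [0.924, -0.03, 0.382, 0.012]
force: [-0.4, -0.7, -0.4]
width: 0.254
gripper_force: 34.7
```

```bash
python3 - <<'E'
from h import *
r=[122,0,-11.7];o=get_obs();print(o["tcp_pos"],o["force"],o["width"])
R=Ro.from_quat(o["orientation"]);print("ring px",proj(cam("side"),o["tcp_pos"]+R.apply(r)))
for X in([70,-44,202],[74.5,-44,195]): ringgo(X,.785,r)
b=viewer.snapshot("side");cv2.imwrite("pics/r3.png",cv2.resize(b[145:205,250:310],(400,400),interpolation=2))
E
```

```text
[526.64113914  93.07096326 110.97357041] [-0.35614703 -0.69860971 -0.36506007] 0.25364803442720874
ring px [[289.41655417 174.00753772]]
tcp [530.7  92.9 107.5] off [0.0009, -0.0002, 0.0107] rot [-0.0002, 0.0003, 0.0] rows>= 0.1
tcp [535.2  92.6 100.5] off [-0.0027, -0.0002, 0.027] rot [-0.0002, 0.0003, 0.0] rows>= 0.2
```

View pics/r3.png

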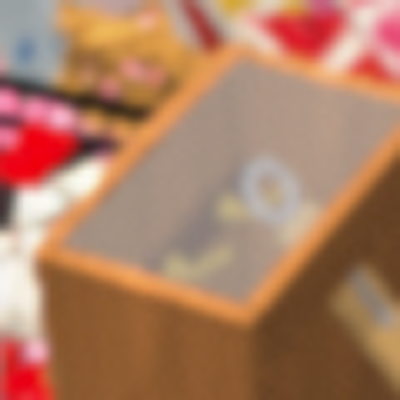

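The hook now shows through the ring's hole at crop (270,190), with no contact force. I'll push on to the elbow and check before releasing.

Emit:
{"name": "jog_arm", "arguments": {"motion": [{"offset": [0.0,0,0.012],"rotation": [0,0,0],"gripper": -1},{"offset": [-0.003,0,0.024],"rotation": [0,0,0],"gripper": -1},{"offset": [-0.005,0,0.028],"rotation": [0,0,0],"gripper": -1},{"offset": [-0.008,0,0.028],"rotation": [0,0,0],"gripper": -1},{"offset": [-0.008,0,0.028],"rotation": [0,0,0],"gripper": -1},{"offset": [-0.008,0,0.028],"rotation": [0,0,0],"gripper": -1}]}}

```text
time: 23.25
tcp_pos: [533.9, 92.8, 99.1]
orientation: [0.923, -0.03, 0.383, 0.012]
force: [-0.4, -0.4, 0.0]
width: 0.25
gripper_force: 34.7
```

```bash
python3 - <<'E'
from h import *
r=[122,0,-11.7];o=get_obs();print(o["tcp_pos"],o["force"],o["width"])
R=Ro.from_quat(o["orientation"]);X=o["tcp_pos"]+R.apply(r);print("ring cab",Ro.from_euler("z",.065).apply(X-[P[0],P[1],0]))
E
```

```text
[533.87120825  92.75026268  99.08439888] [-0.38427006 -0.3582827   0.02637877] 0.2503561319706541
ring cab [ 73.06579964 -43.97629125 193.66114283]
```

Emit:
{"name": "jog_arm", "arguments": {"motion": [{"offset": [0,0,0],"rotation": [0,0,0],"gripper": 0},{"offset": [0,0,0],"rotation": [0,0,0],"gripper": 0},{"offset": [0,0,0],"rotation": [0,0,0],"gripper": 0},{"offset": [0,0,0],"rotation": [0,0,0],"gripper": 0},{"offset": [0,0,0],"rotation": [0,0,0],"gripper": 0},{"offset": [0,0,-0.05],"rotation": [0,0,0],"gripper": 0},{"offset": [0,0,-0.15],"rotation": [0,0,0],"gripper": 0},{"offset": [-0.1,0,-0.25],"rotation": [0,0,0],"gripper": 0},{"offset": [-0.1,0,-0.3],"rotation": [0,0,0],"gripper": 0},{"offset": [-0.1,0,-0.3],"rotation": [0,0,0],"gripper": 0}]}}

```text
time: 24.5
tcp_pos: [407.8, 116.2, 168.8]
orientation: [0.924, -0.031, 0.38, 0.017]
force: [0.3, 0.9, 0.7]
width: 0.497
gripper_force: 0.0
```

```bash
python3 - <<'E'
from h import *
o=get_obs();print(o["tcp_pos"],o["force"])
a=viewer.snapshot("wrist");b=viewer.snapshot("side")
cv2.imwrite("pics/r4.png",np.hstack([cv2.resize(a[0:240],(440,165*440//440*1)),np.zeros((165,10,3),np.uint8)]) if 0 else np.hstack([cv2.resize(a,(480,300)),cv2.resize(b[130:250,230:350],(300,300),interpolation=2)]))
for k in("key2_ring","key3_ring"):print(k,[(np.round(d["uv"],1).tolist(),round(d["confidence"],2)) for d in landmark_of("side",k)])
print(proj(cam("side"),c2w(P,[[83,-44,188]])))
go([390,-144,222],Rt(-.06))
E
```

```text
[407.75479917 116.21812973 168.79793674] [0.29945485 0.91084598 0.69969277]
key2_ring [([347.1, 166.3], 0.74)]
key3_ring []
[[284.38052281 177.43431918]]
off [0.0762, 0.5178, -0.0728] rot [0.0089, -0.4949, -0.0068] rows>= 4.2
```

View pics/r4.png

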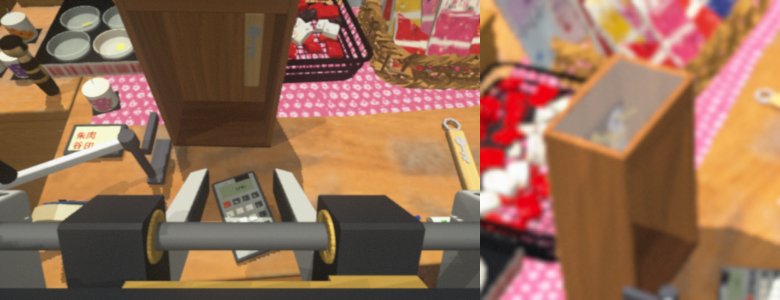

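Key3 hangs plumb on hook 3, seen inside the cabinet at (253,50) in the left half of the picture. The bar points left. Now key2.

Emit:
{"name": "jog_arm", "arguments": {"motion": [{"offset": [0.01,0.1,-0.07],"rotation": [0,-0.1,0],"gripper": 0},{"offset": [0.03,0.2,-0.07],"rotation": [0,-0.2,0],"gripper": 0},{"offset": [0.05,0.3,-0.07],"rotation": [0,-0.3,0],"gripper": 0},{"offset": [0.07,0.4,-0.07],"rotation": [0,-0.4,0],"gripper": 0},{"offset": [0.076,0.5,-0.073],"rotation": [0.009,-0.495,-0.007],"gripper": 0},{"offset": [0.076,0.6,-0.073],"rotation": [0.009,-0.495,-0.007],"gripper": 0},{"offset": [0.076,0.6,-0.073],"rotation": [0.009,-0.495,-0.007],"gripper": 0},{"offset": [0.076,0.6,-0.073],"rotation": [0.009,-0.495,-0.007],"gripper": 0},{"offset": [0.076,0.6,-0.073],"rotation": [0.009,-0.495,-0.007],"gripper": 0},{"offset": [0.076,0.6,-0.073],"rotation": [0.009,-0.495,-0.007],"gripper": 0}]}}

```text
time: 25.95
tcp_pos: [386.9, -183.4, 223.0]
orientation: [1.0, -0.028, 0.001, 0.0]
force: [-0.2, -0.5, -0.1]
width: 0.498
gripper_force: 0.0
```

```bash
python3 keys.py w4; python3 - <<'E'
from h import *
o=get_obs();go([435.9,-219.3,60],Rt(-.235))
E
```

```text
[ 386.94684244 -183.38437371  222.99962688] 0.4981115396985932
key1 [359.4  87.4] 0.92 [ 483.5 -232.     0. ]
key2_ring [369.4  16.5] 0.66 [ 555.4 -244.3    6. ]
key2_ring [358.   86.9] 0.23 [ 483.7 -229.8    6. ]
key3_ring [ 76.9 153. ] 0.66 [427.8 102.7   6. ]
off [0.1017, 0.0648, 0.3255] rot [0.0001, -0.0002, 0.1129] rows>= 2.8
```

```bash
python3 - <<'E'
from h import *
im=cv2.imread("pics/w4.png");o=get_obs();W=cam("wrist",o)
h=cv2.cvtColor(im,cv2.COLOR_BGR2HSV);m=((h[...,2]>190)&(h[...,0]>10)&(h[...,0]<35)).astype(np.uint8);m[:, :320]=0;m[150:]=0;m[:,420:]=0
n,l,s,c=cv2.connectedComponentsWithStats(m);i=1+s[1:,4].argmax();print(s[i])
pts=np.argwhere(l==i)[:,::-1].astype(np.float32);B=np.array([onz(W,q,12)[:2] for q in pts],np.float32)
print(cv2.minAreaRect(B))
go([435,-221,60],Rt(-.212))
E
```

```text
[ 320    0  100  150 9984]
((491.5080871582031, -245.21238708496094), (114.35031127929688, 155.48818969726562), 86.78313446044922)
off [0.1001, 0.0683, 0.3255] rot [0.0001, -0.0002, 0.0983] rows>= 2.8
```

Emit:
{"name": "jog_arm", "arguments": {"motion": [{"offset": [0.1,0.068,0.15],"rotation": [0,0,0.098],"gripper": 0},{"offset": [0.1,0.068,0.3],"rotation": [0,0,0.098],"gripper": 0},{"offset": [0.1,0.068,0.326],"rotation": [0,0,0.098],"gripper": 0},{"offset": [0.1,0.068,0.326],"rotation": [0,0,0.098],"gripper": 0},{"offset": [0.1,0.068,0.38],"rotation": [0,0,0.098],"gripper": 0},{"offset": [0.1,0.068,0.41],"rotation": [0,0,0.098],"gripper": 0},{"offset": [0.1,0.068,0.425],"rotation": [0,0,0.098],"gripper": 0},{"offset": [0.1,0.068,0.425],"rotation": [0,0,0.098],"gripper": 0},{"offset": [0.1,0.068,0.425],"rotation": [0,0,0.098],"gripper": 0}]}}

```text
time: 27.32
tcp_pos: [435.5, -221.7, 11.2]
orientation: [0.994, -0.106, 0.001, 0.0]
force: [-0.4, 0.3, -0.4]
width: 0.502
gripper_force: 0.0
```

```bash
python3 - <<'E'
from h import *
o=get_obs();W=cam("wrist",o);im=viewer.snapshot("wrist");cv2.imwrite("pics/g2.png",cv2.resize(im[0:250,220:440],(440,500)))
print(o["tcp_pos"],o["force"]);go([435,-221,-5.5],Rt(-.212))
E
```

```text
[ 435.49098952 -221.71790412   11.19325332] [-0.40085532  0.27002168 -0.43679456]
off [-0.0012, -0.0012, 0.0332] rot [0.0004, -0.0011, -0.0003] rows>= 0.3
```

View pics/g2.png

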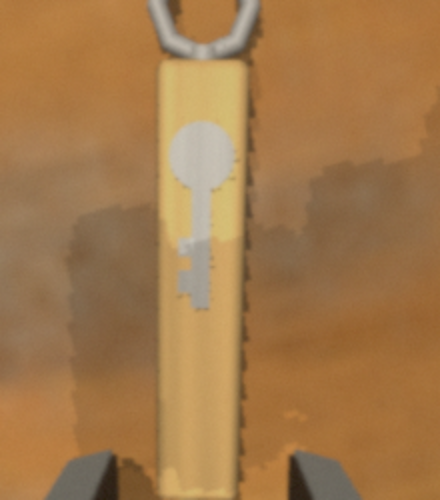

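The paddle is centred and aligned between the fingers, with its ring end at crop (203,57). I'll grasp it.

Emit:
{"name": "jog_arm", "arguments": {"motion": [{"offset": [-0.001,-0.001,0.02],"rotation": [0,-0.001,0],"gripper": 0},{"offset": [-0.001,-0.001,0.033],"rotation": [0,-0.001,0],"gripper": 0},{"offset": [-0.001,-0.001,0.033],"rotation": [0,-0.001,0],"gripper": 0},{"offset": [-0.001,-0.001,0.033],"rotation": [0,-0.001,0],"gripper": -1},{"offset": [-0.001,-0.001,0.033],"rotation": [0,-0.001,0],"gripper": -1},{"offset": [-0.001,-0.001,0.033],"rotation": [0,-0.001,0],"gripper": -1},{"offset": [-0.001,-0.001,0.033],"rotation": [0,-0.001,0],"gripper": -1},{"offset": [-0.001,-0.001,0.033],"rotation": [0,-0.001,0],"gripper": -1},{"offset": [-0.001,-0.001,0.033],"rotation": [0,-0.001,0],"gripper": -1}], "grip_force": 35}}

```text
time: 28.5
tcp_pos: [434.6, -220.8, -6.2]
orientation: [0.994, -0.106, -0.001, 0.0]
force: [0.2, 1.1, 1.5]
width: 0.25
gripper_force: 35.0
```

```bash
python3 - <<'E'
from h import *
o=get_obs();print(o["tcp_pos"],o["width"],o["gripper_force"])
for tz,v in((1.7,30),(11.2,30)):
    q=dict(tcp_pos=np.array([0,0,tz]),orientation=Rt(0).as_quat());print("ring tool x",onz(cam("wrist",q),(321,v),12)[0]+13)
X=c2w(P,[-15,0,152.5])[0]-Rt(P[2],.785).apply([122,0,-11.7]);print(X)
go(X+[0,0,60],Rt(-.065,.785))
E
```

```text
[ 434.61892995 -220.83072439   -6.18452941] 0.25011098902369255 34.99785840511322
ring tool x 119.10231662384783
ring tool x 121.26292171978565
[448.76494567 142.34279119  57.99088516]
off [-0.1258, -0.7159, -0.2484] rot [0.037, 0.4995, -0.089] rows>= 6.1
```

Emit:
{"name": "jog_arm", "arguments": {"motion": [{"offset": [0,0,-0.1],"rotation": [0,0,0],"gripper": -1},{"offset": [0,0,-0.2],"rotation": [0,0,0],"gripper": -1},{"offset": [0,0,-0.3],"rotation": [0,0,0],"gripper": -1},{"offset": [-0.05,-0.1,-0.3],"rotation": [0,0.1,-0.02],"gripper": -1},{"offset": [-0.08,-0.2,-0.3],"rotation": [0,0.2,-0.04],"gripper": -1},{"offset": [-0.1,-0.3,-0.3],"rotation": [0.02,0.3,-0.06],"gripper": -1},{"offset": [-0.126,-0.4,-0.3],"rotation": [0.03,0.4,-0.08],"gripper": -1},{"offset": [-0.126,-0.5,-0.3],"rotation": [0.037,0.5,-0.089],"gripper": -1},{"offset": [-0.126,-0.6,-0.28],"rotation": [0.037,0.5,-0.089],"gripper": -1},{"offset": [-0.126,-0.716,-0.25],"rotation": [0.037,0.5,-0.089],"gripper": -1},{"offset": [-0.126,-0.716,-0.25],"rotation": [0.037,0.5,-0.089],"gripper": -1},{"offset": [-0.126,-0.716,-0.25],"rotation": [0.037,0.5,-0.089],"gripper": -1},{"offset": [-0.126,-0.716,-0.25],"rotation": [0.037,0.5,-0.089],"gripper": -1}]}}

```text
time: 30.12
tcp_pos: [448.3, 141.8, 118.4]
orientation: [0.924, -0.03, 0.382, 0.013]
force: [0.0, 0.6, -0.8]
width: 0.251
gripper_force: 35.0
```

```bash
python3 ring.py r5 123 0 -12.2; python3 - <<'E'
from h import *
ringgo([-15,0,152.5],.785,[123,0,-12.2])
E
```

```text
[448.29551835 141.84956356 118.41822275] [ 0.92356095 -0.03027419  0.38204625  0.01262129] 0.25054301577236077 34.99736666679382
scene nominal [310.3 158. ]
key2_ring [([309.6, 158.1], 0.71), ([339.8, 165.3], 0.55)]
key3_ring []
side nominal [308.6 188.5]
key2_ring [([308.6, 188.0], 0.69), ([305.9, 245.9], 0.23)]
key3_ring []
wrist nominal [323. -10.]
key2_ring [([59.8, 122.2], 0.27)]
key3_ring [([128.6, 194.2], 0.59)]
tcp [448.4 142.4  56.9] off [-0.088, -0.0006, 0.0872] rot [0.0002, -0.0004, -0.0007] rows>= 1.0
```

Emit:
{"name": "jog_arm", "arguments": {"motion": [{"offset": [-0.088,-0.001,0.087],"rotation": [0,0,-0.001],"gripper": -1},{"offset": [-0.088,-0.001,0.087],"rotation": [0,0,-0.001],"gripper": -1},{"offset": [-0.088,-0.001,0.087],"rotation": [0,0,-0.001],"gripper": -1},{"offset": [-0.03,-0.001,0.087],"rotation": [0,0,-0.001],"gripper": -1},{"offset": [0.03,-0.001,0.087],"rotation": [0,0,-0.001],"gripper": -1},{"offset": [0.08,-0.001,0.087],"rotation": [0,0,-0.001],"gripper": -1},{"offset": [0.1,-0.001,0.086],"rotation": [0,0,-0.001],"gripper": -1},{"offset": [0.1,-0.001,0.086],"rotation": [0,0,-0.001],"gripper": -1},{"offset": [0.1,-0.001,0.086],"rotation": [0,0,-0.001],"gripper": -1},{"offset": [0.1,-0.001,0.086],"rotation": [0,0,-0.001],"gripper": -1}]}}

```text
time: 31.82
tcp_pos: [513.3, 138.7, 122.5]
orientation: [0.924, -0.029, 0.382, 0.013]
force: [-0.1, 0.6, -0.4]
width: 0.249
gripper_force: 35.0
```

```bash
python3 - <<'E'
from h import *
o=get_obs();r=[123,0,-12.2];print(o["tcp_pos"],o["force"],o["width"],o["gripper_force"])
print("nom",proj(cam("side"),o["tcp_pos"]+Ro.from_quat(o["orientation"]).apply(r)))
viewer.snapshot("side")
for k in("key2_ring",):print(k,[(np.round(d["uv"],1).tolist(),round(d["confidence"],2)) for d in landmark_of("side",k)])
for X in([51.5,0,219],[61,0,212],[69,0,204],[74.5,0,195],[73,0,193.5]): ringgo(X,.785,r)
E
```

```text
[513.30432747 138.74247609 122.46298599] [-0.06837983  0.61284875 -0.40066563] 0.24887560072670792 34.99328792095184
nom [[286.39988153 181.1653464 ]]
key2_ring []
tcp [514.8 138.  123.4] off [0.0028, 0.0013, 0.0008] rot [-0.0001, 0.0006, 0.0013] rows>= 0.0
tcp [524.3 137.4 116.4] off [0.0064, 0.0013, 0.0241] rot [-0.0001, 0.0006, 0.0013] rows>= 0.2
tcp [532.2 136.9 108.4] off [0.0064, 0.0013, 0.0467] rot [-0.0001, 0.0006, 0.0013] rows>= 0.4
tcp [537.7 136.6  99.4] off [0.0015, 0.0013, 0.0672] rot [-0.0001, 0.0006, 0.0013] rows>= 0.5
tcp [536.2 136.6  97.9] off [-0.0028, 0.0013, 0.0673] rot [-0.0001, 0.0006, 0.0013] rows>= 0.5
```

Emit:
{"name": "jog_arm", "arguments": {"motion": [{"offset": [0.004,0.001,0],"rotation": [0,0,0.001],"gripper": -1},{"offset": [0.006,0.001,0.01],"rotation": [0,0,0.001],"gripper": -1},{"offset": [0.006,0.001,0.02],"rotation": [0,0,0.001],"gripper": -1},{"offset": [0.006,0.001,0.03],"rotation": [0,0,0.001],"gripper": -1},{"offset": [0.006,0.001,0.04],"rotation": [0,0,0.001],"gripper": -1},{"offset": [0.005,0.001,0.047],"rotation": [0,0,0.001],"gripper": -1},{"offset": [0.003,0.001,0.058],"rotation": [0,0,0.001],"gripper": -1},{"offset": [0.0,0.001,0.067],"rotation": [0,0,0.001],"gripper": -1},{"offset": [-0.003,0.001,0.067],"rotation": [0,0,0.001],"gripper": -1},{"offset": [-0.003,0.001,0.067],"rotation": [0,0,0.001],"gripper": -1},{"offset": [-0.003,0.001,0.067],"rotation": [0,0,0.001],"gripper": -1}]}}

```text
time: 33.3
tcp_pos: [536.8, 136.9, 99.1]
orientation: [0.923, -0.03, 0.383, 0.012]
force: [0.9, -0.1, 0.3]
width: 0.249
gripper_force: 35.0
```

```bash
python3 - <<'E'
from h import *
r=[123,0,-12.2];o=get_obs();print(o["tcp_pos"],o["force"],o["width"])
R=Ro.from_quat(o["orientation"]);X=o["tcp_pos"]+R.apply(r);print("ring cab",Ro.from_euler("z",.065).apply(X-[P[0],P[1],0]))
b=viewer.snapshot("side");a=viewer.snapshot("scene")
cv2.imwrite("pics/r6.png",np.hstack([cv2.resize(b[145:205,250:310],(400,400),interpolation=2),cv2.resize(a[110:190,290:370],(400,400),interpolation=2)]))
E
```

```text
[536.78726844 136.86997682  99.10624686] [ 0.9338069  -0.14566512  0.34740415] 0.2489385557235458
ring cab [ 73.48394207   0.21879283 194.72665695]
```

View pics/r6.png

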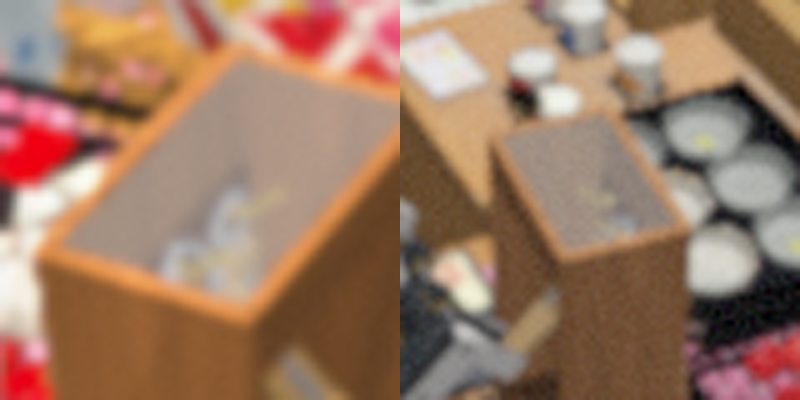

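The side view shows key2's ring centred at crop (210,262) with hook 2's yellow wire inside it. Key3's ring is at (230,210) on hook 3. Releasing now.

Emit:
{"name": "jog_arm", "arguments": {"motion": [{"offset": [0,0,0],"rotation": [0,0,0],"gripper": 0},{"offset": [0,0,0],"rotation": [0,0,0],"gripper": 0},{"offset": [0,0,0],"rotation": [0,0,0],"gripper": 0},{"offset": [0,0,0],"rotation": [0,0,0],"gripper": 0},{"offset": [0,0,0],"rotation": [0,0,0],"gripper": 0},{"offset": [0,0,-0.05],"rotation": [0,0,0],"gripper": 0},{"offset": [0,0,-0.15],"rotation": [0,0,0],"gripper": 0},{"offset": [-0.1,0,-0.25],"rotation": [0,0,0],"gripper": 0},{"offset": [-0.1,0,-0.3],"rotation": [0,0,0],"gripper": 0},{"offset": [-0.1,0,-0.3],"rotation": [0,0,0],"gripper": 0}]}}

```text
time: 34.65
tcp_pos: [395.6, 147.3, 172.0]
orientation: [0.923, -0.029, 0.385, 0.01]
force: [-0.4, -0.0, 0.8]
width: 0.501
gripper_force: 0.0
```

```bash
python3 - <<'E'
from h import *
o=get_obs();print(o["tcp_pos"])
a=viewer.snapshot("wrist");cv2.imwrite("pics/r7.png",a);W=cam("wrist",o)
for k in("key2","key2_ring","key3","key3_ring","bar_knob","bar_hinge"):print(k,[(np.round(d["uv"],1).tolist(),round(d["confidence"],2)) for d in landmark_of("wrist",k)])
for y in(0,-44):print("pred ring/origin/end",proj(W,c2w(P,[[83,y,188],[83,y,115],[83,y,55]])).round(0).tolist())
th=2.7;K=c2w(P,[-55-120*np.sin(th),98-120*np.cos(th),150])[0];print("knob",K,proj(W,K))
go(K+[0,0,85],Rt(-.065))
E
```

```text
[395.57921469 147.32449291 171.97674029]
key2 [([316.0, 60.4], 0.88), ([365.0, 60.5], 0.85), ([355.6, 274.6], 0.27)]
key2_ring []
key3 [([316.0, 60.4], 0.88), ([365.0, 60.5], 0.85), ([355.6, 274.6], 0.27)]
key3_ring [([357.9, 273.8], 0.59)]
bar_knob [([28.3, 189.4], 0.82)]
bar_hinge [([211.8, 175.3], 0.76)]
pred ring/origin/end [[325.0, -6.0], [325.0, 64.0], [324.0, 107.0]]
pred ring/origin/end [[374.0, -6.0], [366.0, 64.0], [360.0, 107.0]]
knob [448.95117718 349.25630263 150.        ] [[ 29.43119454 195.24011075]]
off [0.1499, -0.4138, -0.039] rot [0.001, -0.4987, -0.0006] rows>= 4.2
```

View pics/r7.png

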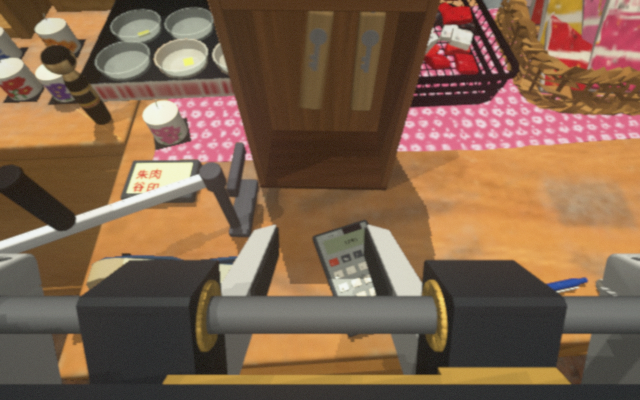

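Both paddles hang plumb, at (318,60) and (367,60). The knob is at (38,200), as predicted. Next I fetch the bar.

```bash
python3 - <<'E'
from h import *
go([447.3,351.5,230],Rt(-.065))
E
```

```text
off [0.1403, -0.418, -0.0345] rot [0.001, -0.4987, -0.0006] rows>= 4.2
```

Emit:
{"name": "jog_arm", "arguments": {"motion": [{"offset": [0.08,0,-0.085],"rotation": [0,-0.1,0],"gripper": -0.1},{"offset": [0.1,-0.1,-0.08],"rotation": [0,-0.2,0],"gripper": -0.1},{"offset": [0.11,-0.2,-0.07],"rotation": [0,-0.3,0],"gripper": -0.1},{"offset": [0.12,-0.3,-0.05],"rotation": [0,-0.4,0],"gripper": -0.1},{"offset": [0.14,-0.418,-0.035],"rotation": [0.001,-0.499,-0.001],"gripper": -0.1},{"offset": [0.14,-0.418,-0.035],"rotation": [0.001,-0.499,-0.001],"gripper": -0.1},{"offset": [0.14,-0.418,-0.035],"rotation": [0.001,-0.499,-0.001],"gripper": -0.1},{"offset": [0.14,-0.418,-0.035],"rotation": [0.001,-0.499,-0.001],"gripper": -0.1},{"offset": [0.14,-0.418,-0.035],"rotation": [0.001,-0.499,-0.001],"gripper": -0.1}]}}

```text
time: 36.12
tcp_pos: [445.4, 351.2, 234.8]
orientation: [0.999, -0.032, 0.003, -0.002]
force: [-0.5, 0.1, 0.2]
width: 0.448
gripper_force: 0.0
```

```bash
python3 - <<'E'
from h import *
print(get_obs()["tcp_pos"]);viewer.snapshot("wrist")
print([(np.round(d["uv"],1).tolist(),round(d["confidence"],2)) for d in landmark_of("wrist","bar_knob")],proj(cam("wrist",get_obs()),[447.5,352,150]))
go([447.3,352,142],Rt(-.065))
E
```

```text
[445.37971945 351.22611566 234.78931481]
[([320.9, 191.5], 0.78)] [[321.44430249 198.21857681]]
off [0.0026, -0.0006, 0.1842] rot [-0.0024, -0.0033, 0.0013] rows>= 1.5
```

Emit:
{"name": "jog_arm", "arguments": {"motion": [{"offset": [0.006,-0.001,0.06],"rotation": [-0.002,-0.003,0.001],"gripper": -0.1},{"offset": [0.006,-0.001,0.12],"rotation": [-0.002,-0.003,0.001],"gripper": -0.1},{"offset": [0.006,-0.001,0.18],"rotation": [-0.002,-0.003,0.001],"gripper": -0.1},{"offset": [0.006,-0.001,0.184],"rotation": [-0.002,-0.003,0.001],"gripper": -0.1},{"offset": [0.006,-0.001,0.184],"rotation": [-0.002,-0.003,0.001],"gripper": -1},{"offset": [0.006,-0.001,0.184],"rotation": [-0.002,-0.003,0.001],"gripper": -1},{"offset": [0.006,-0.001,0.184],"rotation": [-0.002,-0.003,0.001],"gripper": -1},{"offset": [0.006,-0.001,0.184],"rotation": [-0.002,-0.003,0.001],"gripper": -1},{"offset": [0.006,-0.001,0.184],"rotation": [-0.002,-0.003,0.001],"gripper": -1}], "grip_force": 10}}

```text
time: 37.35
tcp_pos: [450.6, 352.2, 141.3]
orientation: [0.999, -0.033, -0.0, 0.001]
force: [0.9, -2.8, 7.1]
width: 0.187
gripper_force: 10.0
```

```bash
python3 - <<'E'
from h import *
o=get_obs();print(o["tcp_pos"],o["width"],o["force"])
h=c2w(P,[-55,98,0])[0];k0=o["tcp_pos"];d=Ro.from_euler("z",.065).apply(k0-[P[0],P[1],0])-[-55,98,0]
th0=np.arctan2(-d[0],-d[1])%(2*np.pi);rr=np.hypot(d[0],d[1]);print(th0,rr)
R=Ro.from_quat(o["orientation"])
for th in np.linspace(th0,-.02,19)[1:]:
    X=c2w(P,[-55-120*np.sin(th),98-120*np.cos(th),k0[2]])[0]
    f=(th-0)/th0; X[:2]+= f*(k0-c2w(P,[-55-120*np.sin(th0),98-120*np.cos(th0),0])[0])[:2]
    print((R.inv().apply(X-k0)/500).round(3)[:2].tolist(),end=" ")
E
```

```text
[450.60065007 352.16409878 141.33338597] 0.18721695721110287 [ 0.90784166 -2.80826408  7.08045459]
2.7213177496167194 122.12517510380042
[-0.032, 0.018] [-0.061, 0.04] [-0.086, 0.066] [-0.107, 0.096] [-0.124, 0.129] [-0.135, 0.164] [-0.141, 0.2] [-0.141, 0.237] [-0.135, 0.273] [-0.125, 0.309] [-0.109, 0.342] [-0.088, 0.372] [-0.063, 0.399] [-0.034, 0.422] [-0.002, 0.44] [0.032, 0.453] [0.068, 0.461] [0.105, 0.463]
```

Emit:
{"name": "jog_arm", "arguments": {"motion": [{"offset": [-0.032,0.018,0],"rotation": [0,0,0],"gripper": -1},{"offset": [-0.061,0.04,0],"rotation": [0,0,0],"gripper": -1},{"offset": [-0.086,0.066,0],"rotation": [0,0,0],"gripper": -1},{"offset": [-0.107,0.096,0],"rotation": [0,0,0],"gripper": -1},{"offset": [-0.124,0.129,0],"rotation": [0,0,0],"gripper": -1},{"offset": [-0.135,0.164,0],"rotation": [0,0,0],"gripper": -1},{"offset": [-0.141,0.2,0],"rotation": [0,0,0],"gripper": -1},{"offset": [-0.141,0.237,0],"rotation": [0,0,0],"gripper": -1},{"offset": [-0.135,0.273,0],"rotation": [0,0,0],"gripper": -1},{"offset": [-0.125,0.309,0],"rotation": [0,0,0],"gripper": -1},{"offset": [-0.109,0.342,0],"rotation": [0,0,0],"gripper": -1},{"offset": [-0.088,0.372,0],"rotation": [0,0,0],"gripper": -1},{"offset": [-0.063,0.399,0],"rotation": [0,0,0],"gripper": -1},{"offset": [-0.034,0.422,0],"rotation": [0,0,0],"gripper": -1},{"offset": [-0.002,0.44,0],"rotation": [0,0,0],"gripper": -1},{"offset": [0.032,0.453,0],"rotation": [0,0,0],"gripper": -1},{"offset": [0.068,0.459,0],"rotation": [0,0,0],"gripper": -1},{"offset": [0.102,0.46,0],"rotation": [0,0,0],"gripper": -1},{"offset": [0.102,0.46,0],"rotation": [0,0,0],"gripper": -1},{"offset": [0.102,0.46,0],"rotation": [0,0,0],"gripper": -1}]}}

```text
time: 39.85
tcp_pos: [485.2, 119.9, 139.6]
orientation: [0.999, -0.032, -0.003, 0.0]
force: [-2.3, 2.7, 4.9]
width: 0.188
gripper_force: 10.0
```

Emit:
{"name": "jog_arm", "arguments": {"motion": [{"offset": [0,0,0],"rotation": [0,0,0],"gripper": -0.2},{"offset": [0,0,0],"rotation": [0,0,0],"gripper": -0.2},{"offset": [0,0,0],"rotation": [0,0,0],"gripper": -0.2},{"offset": [0,0,-0.06],"rotation": [0,0,0],"gripper": -0.2},{"offset": [0,0,-0.16],"rotation": [0,0,0],"gripper": -0.2},{"offset": [-0.2,0,-0.16],"rotation": [0,0.1,0],"gripper": -0.2},{"offset": [-0.25,0,-0.16],"rotation": [0,0.2,0],"gripper": -0.2},{"offset": [-0.25,0,-0.16],"rotation": [0,0.3,0],"gripper": -0.2},{"offset": [-0.25,0,-0.16],"rotation": [0,0.4,0],"gripper": -0.2},{"offset": [-0.25,0,-0.16],"rotation": [0,0.5,0],"gripper": -0.2},{"offset": [-0.25,0,-0.16],"rotation": [0,0.5,0],"gripper": -0.2},{"offset": [-0.25,0,-0.16],"rotation": [0,0.5,0],"gripper": -0.2}]}}

```text
time: 41.35
tcp_pos: [374.6, 145.4, 221.1]
orientation: [0.926, -0.033, 0.377, 0.021]
force: [-0.1, -0.2, 0.6]
width: 0.4
gripper_force: 0.0
```

```bash
python3 - <<'E'
from h import *
o=get_obs();W=cam("wrist",o);print(o["tcp_pos"],o["force"])
a=viewer.snapshot("wrist");cv2.imwrite("pics/fin.png",a)
for k in("key2","key2_ring","bar_knob","bar_hinge"):print(k,[(np.round(d["uv"],1).tolist(),round(d["confidence"],2)) for d in landmark_of("wrist",k)])
for th in(0,.05,.1,.2):print(th,"knob/end",proj(W,c2w(P,[[-55-r*np.sin(th),98-r*np.cos(th),z] for r,z in((120,150),(176,107))])).round(1).tolist())
for y in(0,-44):print("pred",proj(W,c2w(P,[[83,y,188],[83,y,115],[83,y,55]])).round(0).tolist())
E
```

```text
[374.55031118 145.40422781 221.14843765] [-0.08768051 -0.21847592  0.57502746]
key2 [([350.3, 76.4], 0.93), ([314.4, 80.9], 0.91)]
key2_ring []
bar_knob [([338.5, 157.9], 0.6)]
bar_hinge [([223.1, 183.4], 0.97)]
0 knob/end [[341.4, 156.3], [392.6, 182.0]]
0.05 knob/end [[341.5, 161.5], [393.4, 189.1]]
0.1 knob/end [[341.3, 166.8], [393.8, 196.5]]
0.2 knob/end [[339.8, 177.6], [393.3, 211.6]]
pred [[317.0, 28.0], [317.0, 84.0], [317.0, 119.0]]
pred [[359.0, 28.0], [353.0, 84.0], [349.0, 119.0]]
```

View pics/fin.png

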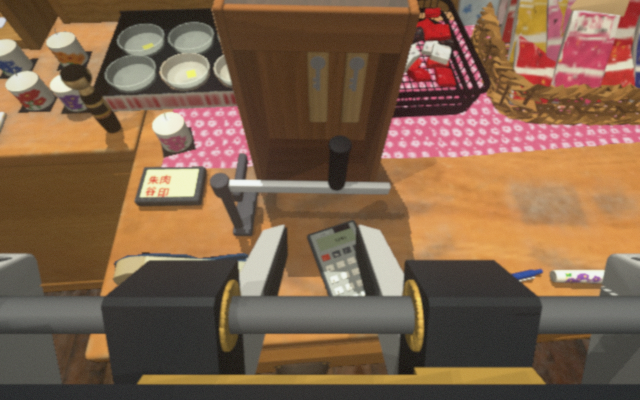

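The bar lies shut, with its end at (389,185), where a closed bar (angle 0) should be. Both paddles hang plumb behind it and the robot touches nothing. Handing in.

```bash
python3 -c "
from rig import env
print(env.close_job())"
```

```text
the job is handed in; nothing more can be done
None
```

I've handed the job in: both paddles present (key2, key3; no key1 was seen) hang on hooks 2 and 3, and the bar is shut, as the last wrist picture showed; the hand-in returned no verdict.

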